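Prove the ratchet of a vial counter and reload its turntable

TASK

Reload the vial counter. First prove its ratchet: swing the red-knobbed lever fully back, where the turntable must stand still, then fully forward, where it must be carried along until a pocket stands under the hatch. Then slide the cover open and, stroke by stroke of the lever, put each counted white-capped vial from the turntable into the white box and load every amber vial from the bench upright into a pocket of its own; finish with the cover fully shut and the lever at its forward stop, and knock nothing else over.

Things in the scene. Friction and masses are not known exactly. Their poses are not given: they have to be found in the camera images.
- counter: White box fixed on the bench, grey deck 78 mm up. Origin on the bench on the turntable's axis, x to its back, y to its left: it spans x -100..100, y -152..105 mm. A hatch (48 mm in x, 92 mm in y, middle at x -60, y 0) opens onto one pocket of the turntable under the deck. On the deck: ratchet wheel and lever on the axis (to 112 mm), black detector, 40 mm wide, at x 30, y -52 (to 142 mm).
- hatch (a point): Middle of the hatch at the height of the pocket floors: 25 mm above the bench, 53 mm below the deck's top. A vial put down here stands in a pocket. Fingers that close along the counter's y fit through the hatch if open to no more than about 50 mm; the pocket walls reach 45 mm above the bench, so keep the fingertips above that.
- pocket0 (a point): Middle of the floor of pocket 0 of the turntable (the six pockets, 60 degrees apart on a circle of 60 mm radius; counted anticlockwise from above). A pocket is a recess 30 x 30 mm, 20 mm deep, open above; it moves with the turntable.
- pocket1 (a point): The same for pocket 1.
- pocket2 (a point): The same for pocket 2.
- pocket3 (a point): The same for pocket 3.
- pocket4 (a point): The same for pocket 4.
- pocket5 (a point): The same for pocket 5.
- turntable (a joint): Angle of the white turntable (rad), growing anticlockwise seen from above, endless. It stays where it is left (friction 0.15 N m). It is on station when a pocket lies right under the hatch; at the start it is out of station.
- lever (a joint): Angle of the ratchet lever (rad): 0 at the forward stop, -1.31 at the back stop; forward is anticlockwise from above. Its pawl drives the turntable forward by a six-tooth ratchet and slips going back, catching the next tooth if swung fully back. A full stroke back and forward ends with the next pocket under the hatch (the first only puts it on station). Stays put; takes 1 to 3 N.
- lever_knob (a point): Middle of the lever's red upright knob, 20 mm in diameter, from 107 to 138 mm above the bench (this point: 122 mm), 95 mm from the turntable's axis. It revolves freely on its pin, so a hand may keep its direction as the lever swings. Seen from the axis it lies 95 degrees from the counter's x axis at the forward stop, 20 degrees at the back stop.
- cover (a joint): Travel (m) of the black cover on rails over the hatch: 0 fully shut, 0.098 fully open, opening towards the counter's -y. Friction about 1.5 N; it stays where it is left. The plate is 56 x 100 x 3 mm, its top 82.5 mm above the bench.
- cover_grip (a point): Grip point on the cover's handle: an upright bar with an orange stripe, 40 mm long along the counter's x, 12 mm thick along its y, 22 mm tall, reaching to 104.5 mm above the bench; the point is 101.5 mm above the bench.
- vial_a: Amber screw-cap sample vial standing on the bench, not yet counted, 22 mm in diameter, 44 mm tall with a black cap (16 mm in diameter, top 9 mm). Origin in the middle of its underside, z up along the vial. 20 g. There are three or four.
- vial_b: Another such vial.
- vial_c: Another such vial.
- vial_d: Another such vial.
- spent_a: Counted vial of the last run: clear glass with a white cap, 22 mm in diameter, 44 mm tall (cap 17 mm in diameter, top 9 mm), 20 g, standing in one of the turntable's pockets at the start. Origin in the middle of its underside. There are one or two of them.
- spent_b: Another such counted vial.
- spent_c: Another such counted vial.
- discard_box: Open white plastic box standing loose on the bench, for counted vials: 120 mm (own x) by 90 mm (own y), 40 mm high, walls and floor 3 mm thick. Origin in the middle of its underside. 0.3 kg.
- sample_bottle4: Bystander: brown bottle, 48 mm in diameter, 90 mm tall, standing on the bench; origin in the middle of its underside.
- sample_bottle3: Bystander: small white bottle with a red cap, 32 mm in diameter, 60 mm tall, standing on the bench; origin in the middle of its underside.
Not all that is in view belongs to the job. Leave any blue look-alike of the vial_d alone.

How it is judged (in metres and radians):
On the way, in this order (a step that is already met when the one before it is completed fails the run):
1. the lever is swung fully back and the turntable has stood still (value of joint lever below -1.24 rad and distance of pocket0 from where it was at the start of the episode below 0.008 m), for 0.1 s.
2. the lever is swung fully forward and has carried the turntable on until a pocket stands under the hatch (value of joint lever above -0.06 rad and distance of pocket0 from where it was at the start of the episode above 0.02 m and horizontal distance between any of pocket0, pocket1, pocket2, pocket3, pocket4, pocket5 and hatch below 0.006 m), for 0.1 s.
3. every counted vial lies or stands in the white box and every amber vial upright in a pocket of its own (x of spent_a in the frame of discard_box between -0.058 and 0.058 m and y of spent_a in the frame of discard_box between -0.043 and 0.043 m and z of spent_a in the frame of discard_box between -0.004 and 0.032 m and x of spent_b in the frame of discard_box between -0.058 and 0.058 m and y of spent_b in the frame of discard_box between -0.043 and 0.043 m and z of spent_b in the frame of discard_box between -0.004 and 0.032 m and x of spent_c in the frame of discard_box between -0.058 and 0.058 m and y of spent_c in the frame of discard_box between -0.043 and 0.043 m and z of spent_c in the frame of discard_box between -0.004 and 0.032 m and (distance between vial_a and pocket0 below 0.011 m or distance between vial_a and pocket1 below 0.011 m or distance between vial_a and pocket2 below 0.011 m or distance between vial_a and pocket3 below 0.011 m or distance between vial_a and pocket4 below 0.011 m or distance between vial_a and pocket5 below 0.011 m) and angle between each of vial_a, vial_b, vial_c, vial_d's own z axis and vertical below 0.25 rad and (distance between vial_b and pocket0 below 0.011 m or distance between vial_b and pocket1 below 0.011 m or distance between vial_b and pocket2 below 0.011 m or distance between vial_b and pocket3 below 0.011 m or distance between vial_b and pocket4 below 0.011 m or distance between vial_b and pocket5 below 0.011 m) and (distance between vial_c and pocket0 below 0.011 m or distance between vial_c and pocket1 below 0.011 m or distance between vial_c and pocket2 below 0.011 m or distance between vial_c and pocket3 below 0.011 m or distance between vial_c and pocket4 below 0.011 m or distance between vial_c and pocket5 below 0.011 m) and (distance between vial_d and pocket0 below 0.011 m or distance between vial_d and pocket1 below 0.011 m or distance between vial_d and pocket2 below 0.011 m or distance between vial_d and pocket3 below 0.011 m or distance between vial_d and pocket4 below 0.011 m or distance between vial_d and pocket5 below 0.011 m)), for 0.2 s.
At the end, for the whole second after the job is handed in: Counted vials are inside the white box, lying or standing; amber vials stand in pockets (within 11 mm of the middle of the floor, tilt under 0.25 rad); cover shut to within 5 mm; lever within 0.08 rad of its forward stop, a pocket within 6 mm of the hatch's middle; all at rest (all of step 3 and value of joint cover below 0.005 m and value of joint lever above -0.08 rad and horizontal distance between any of pocket0, pocket1, pocket2, pocket3, pocket4, pocket5 and hatch below 0.006 m and linear speed of each of vial_a, vial_b, vial_c, vial_d, spent_a, spent_b, spent_c below 0.03 m/s); the robot touches nothing.
It fails at once if the brown bottle is knocked over (angle between sample_bottle4's own z axis and vertical above 0.6 rad).
It fails at once if the red-capped bottle is knocked over (angle between sample_bottle3's own z axis and vertical above 0.6 rad).
Of vial_a, vial_b, vial_c, vial_d only 3 to 4 are there at a start; the rules pass over those that are not, and their reading is None.
Of spent_a, spent_b, spent_c only 1 to 2 are there at a start; the rules pass over those that are not, and their reading is None.
At some moment in a run one of discard_box may be knocked a few centimetres aside while the robot is not near it.
Once in a run the grip may slacken for a moment while it holds something.
It also fails if it takes over 210 s, if anything falls off the work surface, if the arm or the gripper's body presses on something with over 40 N, if the wrist force passes 120 N, or if a joint passes its speed limit or range.

ROBOT

A 6-joint arm with a two-finger parallel gripper is mounted at the origin on a cart in front of the work surface, level with it; the furniture and walls round the work are solid. World frame = base frame: x ahead of the robot, y to its left, z up, the work surface at z = 0. Lengths are in mm, angles in rad, forces in N, time in s.
With the tool pointing down it reaches from about 250 to 725 mm from the base axis. Payload 4 kg.
Tool frame: the origin (TCP) lies at the very end of the fingers, on their centre line; the grasp point (between the pads) lies 19 mm behind it; z points along the fingers, y is the line along which they close (so a half turn about z gives the same grasp; the last joint's range is limited). The gripper opens to 85 mm and grips with 20 to 120 N. Pads are 22 mm wide; open, the fingers measure 114 mm over their backs; the gripper's body (76 mm by 85 mm) begins 54 mm behind the grasp point. The pads swing forward as they close: fully open they stand 13 mm farther back than shut.
Start: joints at [-1.232, 0.241, 0.005, 1.335, 0, 1.571], TCP at [166.176, -471.577, 200.906] pointing down, gripper open.
Joint ranges: [-2.72, 2.72], [-1.05, 1.87], [-1.09, 1.28], [-1.99, 2.15], [-1.42, 1.44], [-3.14, 3.14]. Speed limits (rad/s): [2.79, 2.79, 3.14, 3.14, 3.14, 3.14].

INTERFACE

Orientations are given as [roll, pitch, yaw] about the fixed x, y, z axes, in that order (R = Rz(yaw) Ry(pitch) Rx(roll)).
In Python, from workcell import arm gives the robot as it stands.
- The arm moves only by the tool apply_moves, never from a script. Its argument "steps" is a list of rows, each a list of 4 numbers: the shift along the world's x, y, z scaled (see below), then the turn about the world's z scaled (see below). In form: [[tx, ty, tz, roll], ...]. A call has 1 to 5 rows; each row shifts and turns the commanded pose from where the row before left it; what a row does not reach is not made up. The controller multiplies each number of a shift by 0.03 m and each number of a turn by 5 degrees. A row lasts 1/10 s, in which the tool goes at most 50 mm and 8.59 degrees, less where a joint would pass 70% of its speed; a pose out of reach is approached as far as the arm can. A call with a number of a shift or a turn outside -1 to 1 is refused whole. A call with a gripper value outside its range is refused whole. "fingers" is the gripper command: -1 is shut, 1 is fully open, values between are in proportion, set as the call begins (left out, the last holds). The fingers move at their own pace and stop on an object; "newtons" is the grip in N (left out, the last holds). Time passes only in rows, so rows that do not move let the fingers close. It gives the time, the measured TCP pose, the force, the opening and the grip force at its end, in the units of the state.
- arm.sense(): the state, without advancing time (a new reading comes with each control period).
- arm.read_camera(name): name is "side" or "top" or "wrist"; returns the picture (420x560x3 uint8, blue, green, red); there is no depth.
- arm.calibration(name): a dict with "mtx" (3x3 intrinsics, pixels), "xyz" and "rotation" of the camera in the world. Camera axes: x right, y up, looking along -z (the intrinsics and any distortion apply to the point x, -y, -z); pixel columns grow to the right and rows downward; lengths in mm; the calibration is good to about 2 mm. A picture is of the moment at which its call begins: read the wrist's pose just before it. calibration takes no time and is no camera call; for the wrist camera it gives the pose at the moment of the call.
- arm.finish_job(): hands the job in; it is judged then, once.
Trained networks look in the newest picture that a camera, given by its name, has taken for a name from the list of things; names that differ only in an ending like _2 or _b are one class to them, and where a whole thing is asked for, a point or a joint stands for the part that bears it (a point fixed in the world has none). Each returns a list of dicts, best first, with "confidence" (0 to 1); they miss things now and then, are a little off and sometimes report something else, mostly with a low value. They report only what shows in the picture. A call takes as long as a camera call. They do not tell look-alikes from the thing itself.
- arm.search_frame(camera, name): "location" ([x, y, z] in mm, in the coordinates of the camera as it stood for that picture, good to about 4 mm: the middle of the surface that is visible of it).
The state is a dict: "t": time; "joint_pos": joint angles; "dq": joint speeds; "tau": joint torques, N m; "eef_pos": TCP position; "ee_rot": TCP orientation; "ft_force": force on the tool from outside, world axes, zero at the start; "torque": the same for the moment, N m; "gripper_width": finger opening in mm; "grip_force": force on a finger pad.
Only numpy, scipy, OpenCV 4.12 (cv2) and the standard library are available. Lean on these libraries where they do the work, as an engineer would, in place of code of your own. Each camera call takes 0.05 s, during which the arm holds its last target. There are 200 camera calls.

## Working session

There is one attempt and no reset: what is moved stays moved. The work goes in short steps, Python scripts to look and compute and a tool call to move; the robot and the scene stay as the last step left them, time stands still between calls to the robot, and variables do not carry over. Pictures are saved under pics/ and viewed, at most 14 in all, crops included, and the job is handed in when it is done.

Besides the shell and the picture viewer there is one more tool, called after ">>>" as name(argument=value, ...) on one line, values as JSON. apply_moves: Moves the arm, as the interface text tells. Shifts and turns lie within -1 to 1; 1 stands for 0.03 m of shift or 5 degrees of turn. Its arguments: {"type":"object","properties":{"steps":{"type":"array"},"fingers":{"type":"number"},"newtons":{"type":"number"}},"required":["steps"]}

```bash
ls; mkdir -p pics; cat > h.py <<'E'
from workcell import arm
import numpy as np, cv2
def cal(c):
    k=arm.calibration(c); R=np.array(k["rotation"],float)
    if R.shape!=(3,3):
        from scipy.spatial.transform import Rotation as Ro
        R=Ro.from_euler('xyz',R.ravel()).as_matrix()
    return np.array(k["mtx"],float),np.array(k["xyz"],float),R
def find(c,n,mx=6,K=None):
    K=K or cal(c); out=[]
    for d in arm.search_frame(c,n)[:mx]:
        w=K[2]@np.array(d["location"])+K[1]; out.append((round(d["confidence"],2),w.round(0).tolist(),proj(K,w)))
    return out
def proj(K,w):
    p=K[2].T@(np.array(w,float)-K[1]); q=K[0]@np.array([p[0],-p[1],-p[2]]); return (q[:2]/q[2]).round(0).tolist()
def ray(K,u,v,z):
    q=np.linalg.inv(K[0])@np.array([u,v,1.]); d=K[2]@np.array([q[0],-q[1],-q[2]]); return K[1]+d*(z-K[1][2])/d[2]
E
python3 - <<'E'
from h import *
for c in ["top","side"]:
    im=arm.read_camera(c); cv2.imwrite(f"pics/{c}0.png",im)
    print(c,arm.calibration(c))
    for n in ["counter","vial_a","spent_a","discard_box","sample_bottle4","sample_bottle3","lever_knob","cover_grip","pocket0"]:
        try: print(n,find(c,n))
        except Exception as e: print(n,e)
print(arm.sense())
E
```

```text
pics
top {'mtx': array([[433.47830488,   0.        , 276.44320237],
       [  0.        , 433.47830488, 211.20571529],
       [  0.        ,   0.        ,   1.        ]]), 'xyz': array([ 463.7910952 ,   10.86371756, 1116.60034178]), 'rotation': array([ 0.09116645,  0.01171578, -1.55265456])}
counter [(0.83, [559.0, 54.0, 80.0], [264.0, 211.0]), (0.71, [552.0, 77.0, 96.0], [254.0, 213.0])]
vial_a [(0.65, [439.0, 319.0, 1.0], [161.0, 258.0]), (0.63, [559.0, -202.0, 36.0], [368.0, 214.0]), (0.63, [479.0, -307.0, 29.0], [409.0, 247.0]), (0.55, [676.0, -273.0, 74.0], [400.0, 165.0]), (0.54, [563.0, -317.0, 32.0], [413.0, 214.0]), (0.46, [558.0, 47.0, 77.0], [267.0, 211.0])]
spent_a []
discard_box [(0.87, [441.0, 320.0, 3.0], [161.0, 257.0]), (0.35, [500.0, 56.0, 81.0], [263.0, 235.0])]
sample_bottle4 [(0.74, [675.0, -270.0, 73.0], [399.0, 166.0]), (0.44, [679.0, 338.0, 43.0], [153.0, 163.0])]
sample_bottle3 [(0.74, [675.0, -270.0, 73.0], [399.0, 166.0]), (0.44, [679.0, 338.0, 43.0], [153.0, 163.0])]
lever_knob [(0.93, [562.0, 113.0, 103.0], [239.0, 208.0])]
cover_grip [(0.66, [498.0, 53.0
[... 1165 characters left out ...]
]
{'t': 1.0, 'joint_pos': array([-1.23196219e+00,  2.40587316e-01,  5.00782923e-03,  1.33521868e+00,
        2.68492159e-05,  1.57082632e+00]), 'dq': array([ 8.05514543e-05,  8.36525963e-05,  1.96695305e-04,  3.66022264e-04,
        6.56487768e-05, -6.61552107e-04]), 'tau': array([-3.02597209e-04, -3.72215116e+01,  2.52697098e+01,  1.17448712e-03,
        4.84878296e-05, -9.10886769e-06]), 'eef_pos': array([ 166.20092863, -471.56446663,  200.91580034]), 'ee_rot': array([-3.14159082e+00, -2.68491608e-05,  3.38804146e-01]), 'ft_force': array([-0.49724262,  0.66380207,  1.8839561 ]), 'torque': array([ 0.01739688, -0.00970611,  0.02346121]), 'grip_force': 0.0, 'gripper_width': 85.52690270142062}
```

View pics/top0.png

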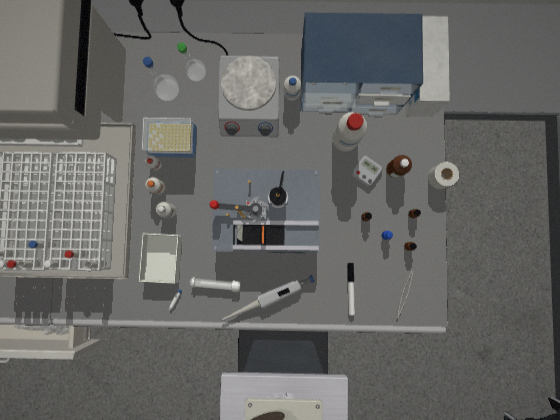

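View pics/side0.png

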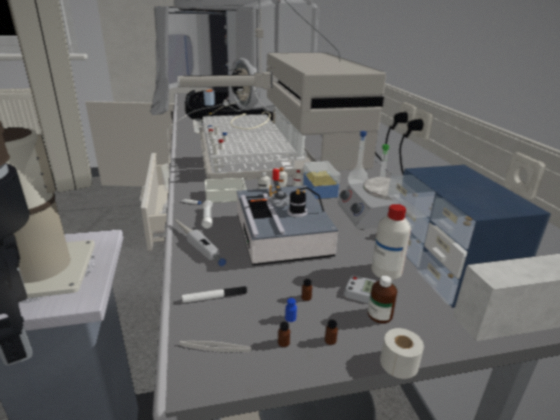

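Top view: amber vials at (367,216), (415,213) and (410,246), with a blue look-alike at (387,236). The knob is at (214,204), the cover handle at (264,235), the box at (160,258) and the brown bottle at (399,165). I'll choose the three brown ones and leave the blue one alone. Next is a close crop to check that choice and measure the counter.

```bash
python3 - <<'E'
from h import *
im=cv2.imread("pics/top0.png")
a=cv2.resize(im[160:260,130:330],None,fx=4,fy=4,interpolation=cv2.INTER_CUBIC)
b=cv2.resize(im[150:260,340:440],None,fx=2,fy=2,interpolation=cv2.INTER_CUBIC)
o=np.zeros((600,800,3),np.uint8);o[:400]=a;o[400:600,:200]=b[:200]
cv2.imwrite("pics/crop0.png",o)
E
```

```text
(no output)
```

View pics/crop0.png

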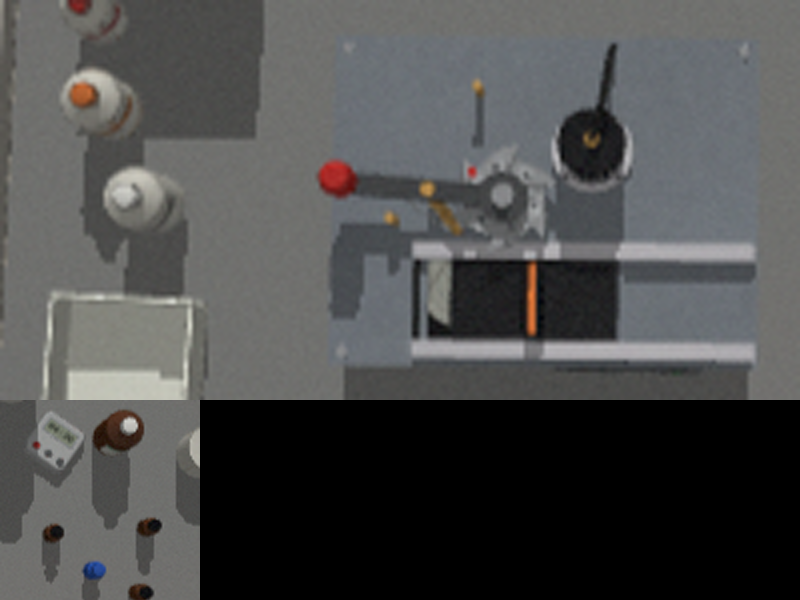

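The three chosen vials are brown with black caps, and the blue one is clearly different. The knob sits at the forward-left side, and the cover looks slightly open, with its handle at crop (532,298). Now the counter pose.

```bash
python3 - <<'E'
from h import *
from scipy.optimize import least_squares
K=cal("top")
px=lambda u,v:(130+u/4,160+v/4)
cor=[((332,40),(100,105)),((758,38),(100,-152)),((332,362),(-100,105)),((758,366),(-100,-152))]
W=np.array([ray(K,*px(*p),78)[:2] for p,_ in cor]);L=np.array([l for _,l in cor],float)
def f(q):
    c,s=np.cos(q[2]),np.sin(q[2]);return (L@np.array([[c,s],[-s,c]])+q[:2]-W).ravel()
r=least_squares(f,[560,30,0],x_scale=[10,10,.1]);print("pose",r.x,r.fun.round(1))
ax=ray(K,*px(502,195),112)[:2];print("axis",ax)
def loc(w,q=r.x):
    c,s=np.cos(q[2]),np.sin(q[2]);d=w[:2]-q[:2];return np.array([c*d[0]+s*d[1],-s*d[0]+c*d[1]])
for n,p,z in [("knob",(337,179),136),("handle",(532,298),104.5),("plateR",(617,300),82),("plateL",(450,300),82),("det",(592,150),142)]:
    w=ray(K,*px(*p),z);print(n,w.round(1),loc(w).round(1))
k=loc(ray(K,*px(337,179),136));print(np.degrees(np.arctan2(k[1],k[0])),np.hypot(*k))
for p in [(367,216),(415,213),(410,246),(387,236),(399,165)]: print(p,ray(K,*p,22).round(0))
bx=[(142,234),(180,235),(141,283),(178,284)]
for p in bx: print("box",ray(K,*p,40).round(0))
for n in ["side","wrist"]:print(n,cal(n)[1], cal(n)[2].round(2).tolist())
E
```

```text
pose [5.60542638e+02 7.30269939e+01 1.68172431e-02] [ 2.3 -1.1  1.3  0.5 -2.8  1.6 -0.7 -1. ]
axis [560.32066097  73.19397717]
knob [565.6 166.  136. ] [ 6.6 92.8]
handle [501.   54.8 104.5] [-59.9 -17.2]
plateR [501.5   5.1  82. ] [-60.2 -67. ]
plateL [499.7 104.7  82. ] [-60.3  32.7]
det [583.9  20.9 142. ] [ 22.5 -52.5]
85.9393333494831 93.06326430106365
(367, 216) [ 555. -204.   22.]
(415, 213) [ 565. -324.   22.]
(410, 246) [ 482. -311.   22.]
(387, 236) [ 506. -254.   22.]
(399, 165) [ 687. -285.   22.]
box [499. 359.  40.]
box [498. 264.  40.]
box [379. 356.  40.]
box [378. 264.  40.]
side [ 348.94749068 -814.46254335  533.58200178] [[0.98, 0.08, -0.2], [-0.21, 0.44, -0.87], [0.02, 0.89, 0.45]]
wrist [ 235.5674746  -446.71880274  374.82572667] [[0.33, 0.9, 0.27], [-0.94, 0.32, 0.1], [0.0, -0.29, 0.96]]
```

>>> apply_moves(steps=[[0.6, 0.97, -0.06, -0.17], [0.6, 0.97, -0.06, -0.17], [0.6, 0.97, -0.06, -0.17], [0.6, 0.97, -0.06, -0.17], [0.6, 0.97, -0.06, -0.17]], fingers=0.1, newtons=20)

```text
t: 1.5
eef_pos: [256.7, -325.0, 191.9]
ee_rot: [3.141, -0.0, 0.264]
ft_force: [0.1, 0.2, 0.3]
gripper_width: 47.3
grip_force: 0.0
```

>>> apply_moves(steps=[[0.6, 0.97, -0.06, -0.17], [0.6, 0.97, -0.06, -0.17], [0.6, 0.97, -0.06, -0.17], [0.6, 0.97, -0.06, -0.17], [0.6, 0.97, -0.06, -0.17]])

```text
t: 2.0
eef_pos: [346.8, -179.4, 183.1]
ee_rot: [3.141, -0.001, 0.19]
ft_force: [1.3, 0.2, -0.2]
gripper_width: 46.8
grip_force: 0.0
```

>>> apply_moves(steps=[[0.6, 0.97, -0.06, -0.17], [0.6, 0.97, -0.06, -0.17], [0.6, 0.97, -0.06, -0.17], [0.6, 0.97, -0.06, -0.17], [0.6, 0.97, -0.06, -0.17]])

```text
t: 2.5
eef_pos: [436.9, -33.8, 174.1]
ee_rot: [3.141, -0.001, 0.116]
ft_force: [1.3, -0.4, -0.5]
gripper_width: 46.8
grip_force: 0.0
```

>>> apply_moves(steps=[[0.6, 0.97, -0.06, -0.17], [0.6, 0.97, -0.06, -0.17], [0.6, 0.97, -0.06, -0.17], [0.6, 0.97, -0.06, -0.17], [0.6, 0.97, -0.06, -0.17]])

```text
t: 3.0
eef_pos: [530.9, 69.0, 164.8]
ee_rot: [-3.106, 0.0, 0.108]
ft_force: [0.3, -0.2, 0.5]
gripper_width: 47.2
grip_force: 0.0
```

```bash
python3 - <<'E'
from h import *
s=arm.sense();print(s["t"],s["eef_pos"],s["ee_rot"],s["gripper_width"],s["ft_force"])
K=cal("wrist");cv2.imwrite("pics/w1.png",arm.read_camera("wrist"));print(find("wrist","lever_knob",3,K),find("wrist","cover_grip",3,K),K[1])
E
```

```text
3.0 [530.90623539  68.95502788 164.83734326] [-3.10587455e+00  3.25761888e-04  1.07869706e-01] 47.16722098357273 [ 0.34218163 -0.1571314   0.50114728]
[(0.88, [561.0, 113.0, 110.0], [233.0, 176.0])] [(0.57, [500.0, 57.0, 81.0], [295.0, 243.0])] [604.76959842  71.17599647 338.6177649 ]
```

View pics/w1.png

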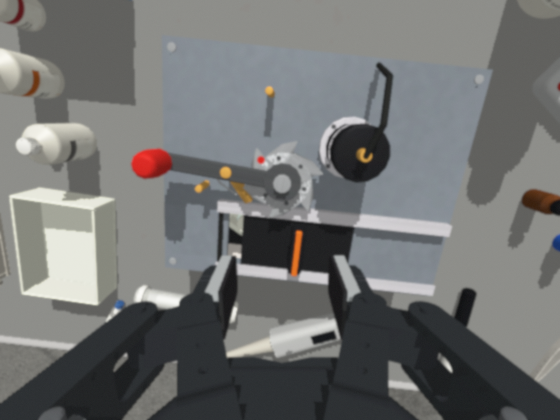

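```bash
python3 - <<'E'
from h import *
s=arm.sense();print(s["t"],s["eef_pos"],s["ee_rot"],s["joint_pos"],s["dq"],s["ft_force"],s["tau"])
K=cal("wrist")
for u,v in [(148,163),(160,160)]:
  print(ray(K,u,v,137),ray(K,u,v,110))
E
```

```text
3.15 [530.53020928  68.12279149 164.31420854] [-3.10663212e+00  1.36277009e-03  1.06895773e-01] [0.10588595 0.3284768  0.02796665 1.27168427 0.03495914 3.14058221] [-0.01384236 -0.03112841 -0.03627854  0.01376725 -0.005376   -0.00111593] [-0.61395226 -0.03209094 -0.01241735] [ 3.76604386e-01 -4.04678500e+01  2.55305278e+01 -2.75495695e-01
  1.78347286e-01 -1.76496496e-04]
[568.21258008 164.79926957 137.        ] [563.32982437 177.47981558 110.        ]
[571.13844006 156.60662981 137.        ] [566.64869563 168.18671308 110.        ]
```

>>> apply_moves(steps=[[0, 0, 0, 0]])

```text
t: 3.25
eef_pos: [529.4, 67.4, 164.7]
ee_rot: [-3.107, 0.002, 0.106]
ft_force: [-1.1, -0.6, 0.0]
gripper_width: 46.8
grip_force: 0.0
```

The wrist joint sits at its limit with this yaw, so I'll use the half-turned hand instead.

>>> apply_moves(steps=[[0, 0, 0, 1], [0, 0, 0, 1], [0, 0, 0, 1], [0, 0, 0, 1], [0, 0, 0, 1]])

```text
t: 3.75
eef_pos: [529.2, 67.0, 165.4]
ee_rot: [-3.107, 0.001, 0.545]
ft_force: [-0.2, 0.8, -0.7]
gripper_width: 46.9
grip_force: 0.0
```

>>> apply_moves(steps=[[0, 0, 0, 1], [0, 0, 0, 1], [0, 0, 0, 1], [0, 0, 0, 1], [0, 0, 0, 1]])

```text
t: 4.25
eef_pos: [529.2, 67.0, 165.4]
ee_rot: [-3.106, 0.001, 0.981]
ft_force: [1.0, 0.3, 0.3]
gripper_width: 46.9
grip_force: 0.0
```

>>> apply_moves(steps=[[0, 0, 0, 1], [0, 0, 0, 1], [0, 0, 0, 1], [0, 0, 0, 1], [0, 0, 0, 1]])

```text
t: 4.75
eef_pos: [529.2, 67.0, 165.4]
ee_rot: [-3.106, 0.001, 1.418]
ft_force: [-0.4, -0.7, 0.2]
gripper_width: 46.8
grip_force: 0.0
```

>>> apply_moves(steps=[[0, 0, 0, 1], [0, 0, 0, 1], [0, 0, 0, 1], [0, 0, 0, 1], [0, 0, 0, 1]])

```text
t: 5.25
eef_pos: [529.2, 67.0, 165.4]
ee_rot: [-3.106, 0.001, 1.854]
ft_force: [0.0, -0.3, -0.5]
gripper_width: 46.9
grip_force: 0.0
```

>>> apply_moves(steps=[[0, 0, 0, 1], [0, 0, 0, 1], [0, 0, 0, 1], [0, 0, 0, 1], [0, 0, 0, 1]])

```text
t: 5.75
eef_pos: [529.2, 67.0, 165.4]
ee_rot: [-3.106, 0.0, 2.29]
ft_force: [-1.0, -0.4, 0.7]
gripper_width: 47.4
grip_force: 0.0
```

>>> apply_moves(steps=[[0, 0, 0, 1], [0, 0, 0, 1], [0, 0, 0, 1], [0, 0, 0, 1], [0, 0, 0, 1]])

```text
t: 6.25
eef_pos: [529.3, 67.0, 165.4]
ee_rot: [-3.106, 0.0, 2.727]
ft_force: [0.2, 0.6, -0.3]
gripper_width: 46.6
grip_force: 0.0
```

>>> apply_moves(steps=[[0, 0, 0, 1], [0, 0, 0, 1], [0, 0, 0, 1], [0, 0, 0, 1], [0, 0, 0, 1]])

```text
t: 6.75
eef_pos: [529.2, 67.0, 165.4]
ee_rot: [-3.106, 0.0, -3.12]
ft_force: [-0.7, 0.6, 0.3]
gripper_width: 47.1
grip_force: 0.0
```

```bash
python3 - <<'E'
from h import *
s=arm.sense();print(s["t"],s["eef_pos"],s["ee_rot"],s["joint_pos"])
K=cal("wrist");cv2.imwrite("pics/w2.png",arm.read_camera("wrist"));print(find("wrist","lever_knob",3,K),find("wrist","cover_grip",3,K),K[1])
E
```

```text
6.75 [529.21507502  67.00396801 165.44035004] [-3.10611367e+00  3.38225056e-04 -3.12022022e+00] [ 0.14799372  0.32735914  0.02935188  1.2769358  -0.03523754  0.12670035]
[(0.97, [558.0, 119.0, 110.0], [347.0, 254.0])] [(0.62, [497.0, 56.0, 78.0], [273.0, 171.0])] [455.64633006  71.99717304 339.19723744]
```

View pics/w2.png

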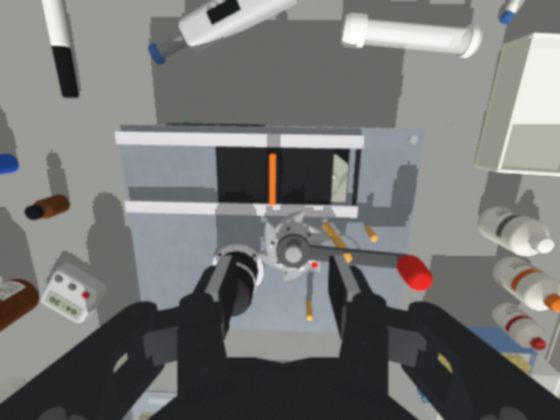

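```bash
cat >> h.py <<'E'
def red(im):
    h=cv2.cvtColor(im,cv2.COLOR_BGR2HSV); m=((h[...,0]<6)|(h[...,0]>174))&(h[...,1]>170)&(h[...,2]>90)
    n,l,s,c=cv2.connectedComponentsWithStats(m.astype(np.uint8)); return [(int(s[i,4]),c[i].round(1).tolist()) for i in range(1,n) if s[i,4]>60]
E
python3 - <<'E'
from h import *
K=cal("wrist");print(red(cv2.imread("pics/w2.png")),red(cv2.imread("pics/top0.png")))
for r in red(cv2.imread("pics/w2.png")): print(ray(K,*r[1],122))
for r in red(cv2.imread("pics/top0.png")): print(ray(cal("top"),*r[1],130))
for n,p,z in [("handle",(272,155),104.5),("handlebot",(273,205),104.5),("hub",(293,256),112),("DL",(417,130),78),("DR",(117,130),78),("DBL",(404,331),78),("DBR",(133,331),78)]: print(n,ray(K,*p,z).round(1))
E
```

```text
[(795, [414.3, 272.6]), (81, [537.7, 343.1])] [(163, [355.2, 120.3])]
[568.06078984 170.79984736 122.        ]
[629.91804338 281.64958248 122.        ]
[ 769.12036521 -155.20845038  130.        ]
handle [480.5  56.7 104.5]
handlebot [520.4  57.8 104.5]
hub [561.5  75.  112. ]
DL [460.7 174.5  78. ]
DR [464.8 -77.5  78. ]
DBL [656.5 189.7  78. ]
DBR [668.6 -90.3  78. ]
```

>>> apply_moves(steps=[[0.32, 0.85, -0.1, 0], [0.32, 0.85, -0.1, 0], [0.32, 0.85, -0.1, 0], [0.31, 0.85, -0.1, 0], [0, 0, 0, 0]])

```text
t: 7.4
eef_pos: [568.6, 172.3, 152.2]
ee_rot: [-3.107, 0.0, -3.121]
ft_force: [-0.1, 0.2, 0.2]
gripper_width: 47.3
grip_force: 0.0
```

>>> apply_moves(steps=[[0, 0, -0.6, 0], [0, 0, -0.6, 0], [0, 0, 0, 0]])

```text
t: 7.7
eef_pos: [565.8, 168.3, 114.5]
ee_rot: [-3.104, -0.005, -3.124]
ft_force: [-1.5, 0.5, -0.5]
gripper_width: 47.5
grip_force: 0.0
```

>>> apply_moves(steps=[[0, 0, 0, 0], [0, 0, 0, 0], [0, 0, 0, 0], [0, 0, 0, 0], [0, 0, 0, 0]], fingers=-1, newtons=20)

```text
t: 8.2
eef_pos: [568.6, 169.9, 117.5]
ee_rot: [-3.107, 0.001, -3.123]
ft_force: [-0.7, -0.3, 0.2]
gripper_width: 0.0
grip_force: 0.0
```

The fingers closed on nothing, so I'll look.

```bash
python3 - <<'E'
from h import *
a=arm.read_camera("side");b=arm.read_camera("wrist");t=arm.read_camera("top")
o=np.zeros((600,800,3),np.uint8)
o[:300,:400]=cv2.resize(a[150:240,220:340],(400,300),interpolation=cv2.INTER_CUBIC)
o[:300,400:]=cv2.resize(t[180:240,200:280],(400,300),interpolation=cv2.INTER_CUBIC)
o[300:,:400]=cv2.resize(b,(400,300)); cv2.imwrite("pics/m1.png",o); cv2.imwrite("pics/side1.png",a)
K=cal("wrist");print(K[1]); print([(r,ray(K,*r[1],122)) for r in red(b)]);print(proj(K,[569,170,117]))
print(find("wrist","lever_knob",2,K))
E
```

```text
[494.78236122 174.96107177 290.83483632]
[((748, [280.8, 240.0]), array([562.9828765 , 169.38264287, 122.        ])), ((122, [474.8, 338.7]), array([628.17945724, 297.37526738, 122.        ]))]
[282.0, 246.0]
[(0.6, [505.0, 108.0, 69.0], [200.0, 135.0]), (0.56, [558.0, 110.0, 105.0], [191.0, 220.0])]
```

View pics/m1.png

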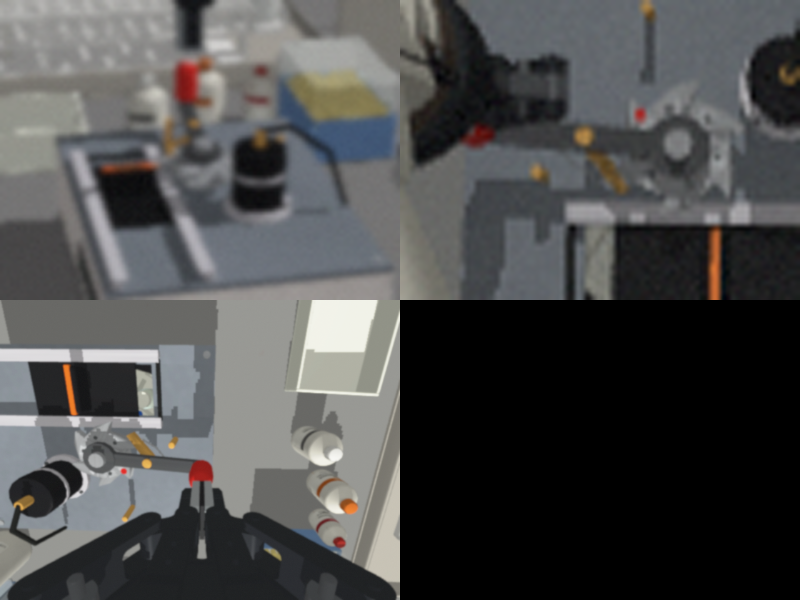

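```bash
python3 - <<'E'
from h import *
b=arm.read_camera("wrist")
a=cv2.imread("pics/side1.png")
o=np.zeros((600,800,3),np.uint8)
o[:,:400]=cv2.resize(b[195:315,240:320],(400,600),interpolation=cv2.INTER_CUBIC)
o[:,400:]=cv2.resize(a[150:210,255:295],(400,600),interpolation=cv2.INTER_CUBIC)
cv2.imwrite("pics/m2.png",o)
K=cal("side");print([proj(K,p) for p in ([568.6,170,117.5],[566,169,107],[566,169,138],[551,169,107],[551,169,138])])
K=cal("wrist");print([proj(K,p) for p in ([568.6,170,117.5],[557.6,170,117.5],[566,169,107],[566,169,138],[551,169,107],[551,169,138])])
E
```

```text
[[276.0, 176.0], [275.0, 180.0], [275.0, 169.0], [270.0, 180.0], [270.0, 170.0]]
[[282.0, 246.0], [282.0, 229.0], [281.0, 236.0], [279.0, 256.0], [281.0, 214.0], [279.0, 231.0]]
```

View pics/m2.png

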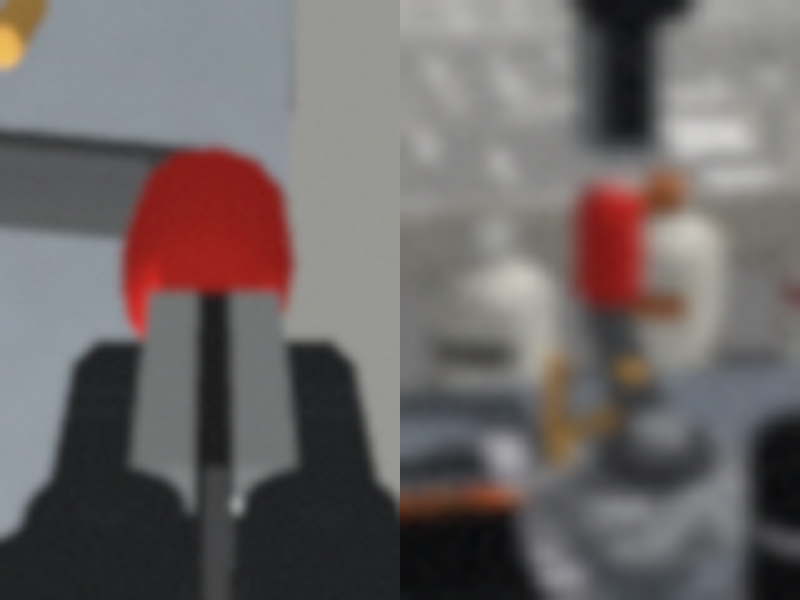

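```bash
python3 - <<'E'
from h import *
K=cal("wrist");s=arm.sense();print(K[0][0,0],s["eef_pos"],s["gripper_width"])
for z in (117,136,150,160): print(z,(K[2].T@(np.array([568.6,170,z])-K[1])).round(1), proj(K,[568.6,146,z]),proj(K,[568.6,194,z]),proj(K,[557.6,170,z]),proj(K,[579.6,170,z]))
E
python3 - <<'E'
import cv2
b=cv2.imread("pics/w2.png");cv2.imwrite("pics/w2c.png",cv2.resize(b[240:350,180:380],(800,440),interpolation=cv2.INTER_CUBIC))
E
```

```text
301.1191376459805 [568.30910148 169.82801553 116.9342042 ] 0.06168335626
117 [  -0.2  -20.2 -187.7] [244.0, 244.0] [321.0, 247.0] [282.0, 229.0] [282.0, 262.0]
136 [  -0.9  -25.7 -169.6] [238.0, 257.0] [323.0, 260.0] [281.0, 241.0] [280.0, 276.0]
150 [  -1.4  -29.7 -156.2] [234.0, 269.0] [326.0, 272.0] [280.0, 251.0] [279.0, 289.0]
160 [  -1.7  -32.6 -146.6] [230.0, 279.0] [328.0, 282.0] [279.0, 260.0] [278.0, 300.0]
```

View pics/w2c.png

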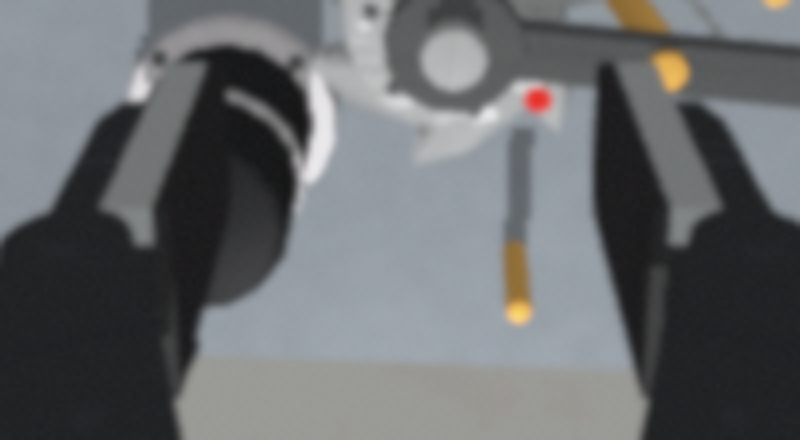

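The pictures (pad gap in the wrist view, and the tip seen above the knob in the side view) show the real fingertips about 35 mm short of the reported TCP. I'll confirm by touching the knob top (z 138) lightly with the shut fingers.

>>> apply_moves(steps=[[0, 0, -0.1, 0], [0, 0, -0.1, 0], [0, 0, -0.1, 0], [0, 0, 0, 0]])

```text
t: 8.85
eef_pos: [568.2, 169.8, 107.6]
ee_rot: [-3.106, -0.0, -3.123]
ft_force: [-0.1, 0.3, 0.1]
gripper_width: -0.0
grip_force: 0.0
```

>>> apply_moves(steps=[[0, 0, -0.08, 0], [0, 0, 0, 0]])

```text
t: 9.05
eef_pos: [569.4, 169.9, 107.1]
ee_rot: [-3.107, 0.003, -3.123]
ft_force: [0.0, -1.0, 5.1]
gripper_width: -0.1
grip_force: 2.7
```

>>> apply_moves(steps=[[0, 0, -0.08, 0], [0, 0, 0, 0]])

```text
t: 9.25
eef_pos: [570.9, 169.9, 106.7]
ee_rot: [-3.107, 0.007, -3.123]
ft_force: [0.4, -1.1, 12.3]
gripper_width: -0.1
grip_force: 6.0
```

>>> apply_moves(steps=[[0, 0, -0.08, 0], [0, 0, 0, 0]])

```text
t: 9.45
eef_pos: [572.5, 169.9, 106.4]
ee_rot: [-3.107, 0.012, -3.123]
ft_force: [0.0, -1.7, 18.8]
gripper_width: 0.1
grip_force: 9.4
```

Contact at TCP 107.4, so the real tips are about 31 mm above the reported TCP. Next: back off, open, go lower and grip.

>>> apply_moves(steps=[[0, 0, 0.7, 0], [0, 0, 0, 0], [0, 0, 0, 0]])

```text
t: 9.75
eef_pos: [568.5, 169.9, 121.8]
ee_rot: [-3.107, 0.001, -3.123]
ft_force: [-0.3, 0.4, -0.0]
gripper_width: -0.4
grip_force: 0.0
```

>>> apply_moves(steps=[[0, 0, 0, 0], [0, 0, 0, 0], [0, 0, 0, 0], [0, 0, 0, 0]], fingers=0.1)

```text
t: 10.15
eef_pos: [568.0, 169.7, 121.1]
ee_rot: [-3.106, -0.001, -3.123]
ft_force: [1.1, -0.3, 0.3]
gripper_width: 46.8
grip_force: 0.0
```

>>> apply_moves(steps=[[0, 0, -0.41, 0], [0, 0, -0.41, 0], [0, 0, -0.41, 0], [0, 0, 0, 0]])

```text
t: 10.55
eef_pos: [566.1, 169.1, 81.6]
ee_rot: [-3.105, -0.005, -3.123]
ft_force: [-0.4, -0.7, -0.3]
gripper_width: 47.1
grip_force: 0.0
```

>>> apply_moves(steps=[[0, 0, 0, 0], [0, 0, 0, 0], [0, 0, 0, 0], [0, 0, 0, 0], [0, 0, 0, 0]], fingers=-1, newtons=25)

```text
t: 11.05
eef_pos: [568.5, 167.8, 85.2]
ee_rot: [-3.103, 0.001, -3.124]
ft_force: [-0.6, -4.5, -1.1]
gripper_width: 18.9
grip_force: 25.3
```

>>> apply_moves(steps=[[0.46, -0.12, 0, 0], [0.45, -0.13, 0, 0], [0.43, -0.2, 0, 0], [0.39, -0.26, 0, 0]])

```text
t: 11.45
eef_pos: [619.5, 147.1, 85.1]
ee_rot: [-3.104, -0.002, -3.123]
ft_force: [-5.1, -3.5, 1.2]
gripper_width: 19.2
grip_force: 25.4
```

>>> apply_moves(steps=[[0.35, -0.31, 0, 0], [0.3, -0.36, 0, 0], [0.24, -0.4, 0, 0], [0.17, -0.41, 0, 0], [0, 0, 0, 0]])

```text
t: 11.95
eef_pos: [648.9, 106.1, 85.1]
ee_rot: [-3.113, -0.006, -3.122]
ft_force: [-9.3, 6.2, 3.3]
gripper_width: 19.1
grip_force: 25.2
```

```bash
python3 - <<'E'
from h import *
s=arm.sense();print(s["t"],s["eef_pos"],s["gripper_width"],s["ft_force"],s["grip_force"])
K=cal("wrist");cv2.imwrite("pics/w3.png",arm.read_camera("wrist"))
t=arm.read_camera("top");cv2.imwrite("pics/t3.png",t)
E
```

```text
11.95 [648.87278937 106.08639439  85.07892073] 19.07417044239329 [-9.26854072  6.16006681  3.30903544] 25.246458649635315
```

>>> apply_moves(steps=[[-0.3, 0.5, 0, 0], [-0.27, 0.41, 0, 0], [-0.34, 0.37, 0, 0], [-0.39, 0.31, 0, 0], [-0.43, 0.24, 0, 0]])

```text
t: 12.55
eef_pos: [599.5, 159.6, 85.2]
ee_rot: [-3.105, 0.001, -3.122]
ft_force: [2.4, -5.5, 0.5]
gripper_width: 19.1
grip_force: 25.5
```

>>> apply_moves(steps=[[-0.46, 0.17, 0, 0], [-0.49, 0.1, 0, 0], [-0.44, 0.02, 0, 0], [-0.38, -0.03, 0, 0], [0, 0, 0, 0]])

```text
t: 13.05
eef_pos: [550.6, 167.8, 85.5]
ee_rot: [-3.106, 0.01, -3.122]
ft_force: [9.7, -1.9, -8.1]
gripper_width: 18.9
grip_force: 25.9
```

>>> apply_moves(steps=[[0, 0, 0, 0]])

```text
t: 13.15
eef_pos: [550.7, 167.8, 85.5]
ee_rot: [-3.107, 0.009, -3.123]
ft_force: [8.6, -0.6, -7.7]
gripper_width: 18.9
grip_force: 25.9
```

>>> apply_moves(steps=[[0, 0, 0, 0], [0, 0, 0, 0], [0, 0, 0.5, 0], [0, 0, 0.9, 0]], fingers=0.1)

```text
t: 13.55
eef_pos: [544.6, 166.9, 125.2]
ee_rot: [-3.105, -0.005, -3.122]
ft_force: [0.4, 0.5, -0.7]
gripper_width: 47.2
grip_force: 0.0
```

>>> apply_moves(steps=[[-0.4, -0.94, 0, 0], [-0.4, -0.94, 0, 0], [-0.4, -0.94, 0, 0], [-0.4, -0.94, 0, 0], [0, 0, 0, 0]])

```text
t: 14.05
eef_pos: [496.8, 51.9, 127.1]
ee_rot: [-3.106, -0.001, -3.126]
ft_force: [0.7, 1.0, 0.2]
gripper_width: 47.1
grip_force: 0.0
```

```bash
python3 - <<'E'
from h import *
s=arm.sense();print(s["t"],s["eef_pos"],s["gripper_width"],s["ft_force"])
K=cal("wrist");b=arm.read_camera("wrist");cv2.imwrite("pics/w4.png",b)
def orange(im,lo=8,hi=18):
    h=cv2.cvtColor(im,cv2.COLOR_BGR2HSV);m=(h[...,0]>=6)&(h[...,0]<=16)&(h[...,1]>200)&(h[...,2]>150)
    n,l,st,c=cv2.connectedComponentsWithStats(m.astype(np.uint8));return [(int(st[i,4]),st[i,:4].tolist(),c[i]) for i in range(1,n) if st[i,4]>40]
for o in orange(b): print(o,ray(K,*o[2],104.5))
K=cal("top");t=arm.read_camera("top");cv2.imwrite("pics/t4.png",t)
for r in red(t):print(r,ray(K,*r[1],130))
E
```

```text
14.05 [496.80015733  51.87818844 127.10374321] 47.12570781984381 [0.67202776 0.99070831 0.18562852]
(322, [287, 209, 7, 53], array([289.61801242, 233.72360248])) [497.62609755  56.55912448 104.5       ]
(163, [355.3, 120.3]) [ 769.12374006 -155.44046356  130.        ]
```

View pics/w4.png

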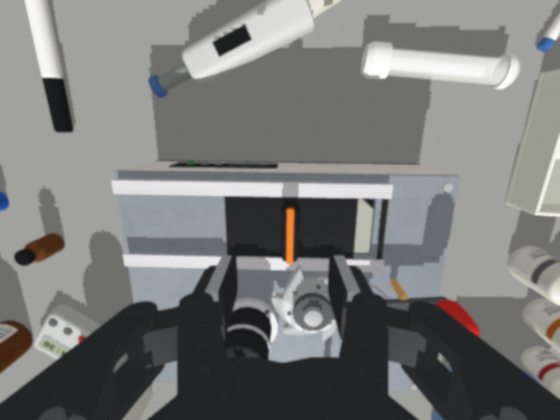

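>>> apply_moves(steps=[[0.08, 0.12, -0.7, 0], [0, 0, -0.7, 0], [0, 0, -0.6, 0], [0, 0, -0.28, 0], [0, 0, 0, 0]])

```text
t: 14.65
eef_pos: [500.7, 58.4, 57.2]
ee_rot: [-3.106, -0.002, -3.121]
ft_force: [-0.4, 0.2, 0.4]
gripper_width: 46.9
grip_force: 0.0
```

>>> apply_moves(steps=[[0, 0, 0, 0], [0, 0, 0, 0], [0, 0, 0, 0], [0, 0, 0, 0], [0, 0, 0, 0]], fingers=-1, newtons=30)

```text
t: 15.15
eef_pos: [502.5, 57.7, 59.6]
ee_rot: [-3.107, 0.003, -3.123]
ft_force: [-0.7, -0.6, 5.7]
gripper_width: 11.7
grip_force: 31.1
```

>>> apply_moves(steps=[[0, 0, 0.08, 0], [0.01, -0.72, 0, 0], [0.01, -0.72, 0, 0], [0.01, -0.72, 0, 0], [0.01, -0.7, 0, 0]])

```text
t: 15.65
eef_pos: [503.0, -26.3, 59.8]
ee_rot: [-3.113, 0.001, -3.122]
ft_force: [2.1, 49.3, 2.5]
gripper_width: 12.0
grip_force: 29.4
```

>>> apply_moves(steps=[[0, 0, 0, 0], [0, 0, 0, 0]])

```text
t: 15.85
eef_pos: [502.9, -25.2, 59.8]
ee_rot: [-3.114, 0.001, -3.122]
ft_force: [3.9, 7.8, -6.4]
gripper_width: 11.1
grip_force: 34.3
```

>>> apply_moves(steps=[[0, 0, 0, 0], [0, 0, 0, 0], [0, 0, 0.7, 0], [0, 0, 0.8, 0], [0, 0.7, 0.8, 0]], fingers=0.1)

```text
t: 16.35
eef_pos: [502.1, -8.9, 130.5]
ee_rot: [-3.105, -0.001, -3.126]
ft_force: [0.2, 0.4, -0.4]
gripper_width: 47.0
grip_force: 0.0
```

>>> apply_moves(steps=[[0, 0.8, 0, 0], [0, 0.8, 0, 0], [0, 0.8, 0, 0], [0, 0, 0, 0]])

```text
t: 16.75
eef_pos: [502.5, 66.8, 130.0]
ee_rot: [-3.107, 0.001, -3.119]
ft_force: [0.3, -1.1, 0.4]
gripper_width: 47.3
grip_force: 0.0
```

```bash
python3 - <<'E'
from h import *
s=arm.sense();print(s["t"],s["eef_pos"],s["gripper_width"],s["ft_force"])
K=cal("wrist");b=arm.read_camera("wrist");cv2.imwrite("pics/w5.png",b)
for n in ["spent_a","pocket0","vial_a"]:print(n,find("wrist",n,3,K))
t=arm.read_camera("top");cv2.imwrite("pics/t5.png",t);K=cal("top")
for n in ["spent_a","pocket0"]:print(n,find("top",n,3,K))
o=np.zeros((600,800,3),np.uint8);o[:420,:560]=b
cv2.imwrite("pics/m5.png",b)
E
```

```text
16.75 [502.52413185  66.79189448 130.01794941] 47.34390210241936 [ 0.25443488 -1.05473239  0.42171761]
spent_a [(0.96, [490.0, 73.0, 64.0], [293.0, 200.0])]
pocket0 [(0.76, [526.0, 75.0, 46.0], [294.0, 233.0]), (0.36, [671.0, 336.0, 32.0], [532.0, 363.0]), (0.18, [550.0, -197.0, 31.0], [23.0, 241.0])]
vial_a [(0.92, [552.0, -196.0, 29.0], [25.0, 242.0]), (0.6, [498.0, -20.0, 82.0], [173.0, 212.0])]
spent_a []
pocket0 [(0.19, [588.0, -9.0, 80.0], [291.0, 199.0])]
```

View pics/m5.png

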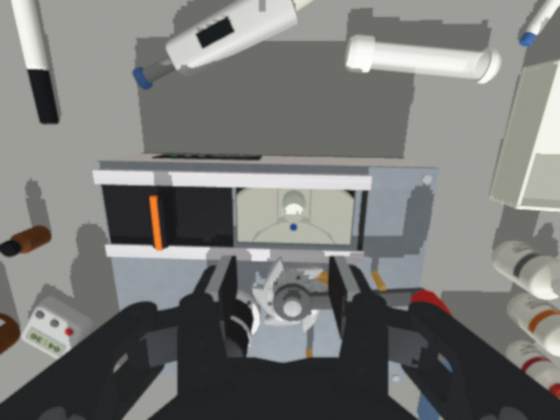

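A white-capped vial stands in the pocket under the hatch at pixel (293,205). I'll pick it.

>>> apply_moves(steps=[[-0.08, 0.18, -0.8, 0], [0, 0, -0.8, 0], [0, 0, -0.8, 0], [0, 0, 0, 0]], newtons=25)

```text
t: 17.5
eef_pos: [497.2, 69.1, 54.8]
ee_rot: [-3.105, -0.007, -3.124]
ft_force: [-0.9, -0.6, 0.5]
gripper_width: 47.4
grip_force: 0.0
```

>>> apply_moves(steps=[[0, 0, -0.5, 0], [0, 0, -0.5, 0], [0, 0, -0.3, 0], [0, 0, 0, 0], [0, 0, 0, 0]])

```text
t: 18.0
eef_pos: [500.8, 70.1, 19.6]
ee_rot: [-3.106, 0.001, -3.123]
ft_force: [0.5, 0.5, 0.5]
gripper_width: 46.8
grip_force: 0.0
```

>>> apply_moves(steps=[[0, 0, 0, 0], [0, 0, 0, 0], [0, 0, 0, 0], [0, 0, 0, 0], [0, 0, 0, 0]], fingers=-1)

```text
t: 18.5
eef_pos: [501.1, 70.4, 19.6]
ee_rot: [-3.107, 0.002, -3.123]
ft_force: [0.8, 0.8, 5.8]
gripper_width: 20.3
grip_force: 24.4
```

>>> apply_moves(steps=[[0, 0, 0.3, 0], [0, 0, 0.6, 0], [0, 0, 0.9, 0], [0, 0, 0.9, 0], [0, 0, 0.9, 0]], newtons=30)

```text
t: 19.0
eef_pos: [499.5, 70.0, 127.8]
ee_rot: [-3.106, -0.001, -3.123]
ft_force: [0.4, 0.8, -0.4]
gripper_width: 20.3
grip_force: 29.1
```

>>> apply_moves(steps=[[-0.17, 0.8, 0, 0], [-0.17, 1, 0, 0], [-0.17, 1, 0, 0], [-0.17, 1, 0, 0], [-0.17, 1, 0, 0]])

```text
t: 19.5
eef_pos: [474.0, 215.0, 126.9]
ee_rot: [-3.106, -0.0, -3.123]
ft_force: [0.0, -0.2, 0.1]
gripper_width: 20.1
grip_force: 29.1
```

```bash
python3 - <<'E'
from h import *
s=arm.sense();print(s["t"],s["eef_pos"],s["gripper_width"],s["grip_force"],s["ft_force"])
K=cal("wrist");b=arm.read_camera("wrist");cv2.imwrite("pics/w6.png",b)
for n in ["spent_a","discard_box"]:print(n,find("wrist",n,3,K))
t=arm.read_camera("top");cv2.imwrite("pics/t6.png",t)
K=cal("top");print(find("top","discard_box",3,K))
E
```

```text
19.5 [473.95367352 214.99326316 126.89668427] 20.12332013467736 29.120527803897858 [ 0.02924297 -0.18434376  0.12215883]
spent_a [(0.65, [465.0, 215.0, 167.0], [280.0, 261.0])]
discard_box [(0.71, [436.0, 324.0, -3.0], [397.0, 161.0]), (0.21, [502.0, 3.0, 79.0], [26.0, 246.0])]
[(0.73, [406.0, 284.0, 3.0], [174.0, 272.0]), (0.67, [513.0, 76.0, 47.0], [256.0, 230.0])]
```

>>> apply_moves(steps=[[-0.13, 0.81, 0, 0], [-0.13, 0.81, 0, 0], [-0.13, 0.81, 0, 0], [-0.13, 0.81, 0, 0], [0, 0, 0, 0]])

```text
t: 20.25
eef_pos: [459.2, 312.5, 126.7]
ee_rot: [-3.107, 0.0, -3.121]
ft_force: [0.1, -0.6, -0.0]
gripper_width: 20.4
grip_force: 29.2
```

>>> apply_moves(steps=[[0, 0, -0.9, 0], [0, 0, -0.9, 0], [0, 0, -0.9, 0], [0, 0, -0.9, 0], [0, 0, -0.3, 0]])

```text
t: 20.75
eef_pos: [457.5, 308.0, 7.1]
ee_rot: [-3.102, -0.004, -3.125]
ft_force: [-0.4, -0.8, -0.7]
gripper_width: 20.3
grip_force: 29.2
```

>>> apply_moves(steps=[[0, 0, 0, 0], [0, 0, 0, 0]])

```text
t: 20.95
eef_pos: [460.1, 311.1, 10.9]
ee_rot: [-3.107, 0.002, -3.124]
ft_force: [-0.3, 0.8, 0.7]
gripper_width: 20.3
grip_force: 29.2
```

>>> apply_moves(steps=[[0, 0, 0, 0], [0, 0, 0, 0], [0, 0, 0, 0], [0, 0, 0.5, 0], [0, 0, 0.9, 0]], fingers=-0.2)

```text
t: 21.45
eef_pos: [457.5, 310.4, 50.7]
ee_rot: [-3.104, -0.003, -3.122]
ft_force: [-0.3, -0.4, 0.1]
gripper_width: 34.4
grip_force: 0.0
```

>>> apply_moves(steps=[[0, -0.5, 0.9, 0], [0, -0.9, 0.9, 0], [0, -1, 0, 0], [0, -1, 0, 0], [0, 0, 0, 0]])

```text
t: 21.95
eef_pos: [458.8, 206.6, 106.6]
ee_rot: [-3.105, 0.001, -3.126]
ft_force: [-0.0, 1.0, 0.3]
gripper_width: 34.0
grip_force: 0.0
```

```bash
python3 - <<'E'
from h import *
s=arm.sense();print(s["t"],s["eef_pos"],s["gripper_width"],s["grip_force"])
K=cal("wrist");b=arm.read_camera("wrist");cv2.imwrite("pics/w7.png",b)
for n in ["spent_a","discard_box"]:print(n,find("wrist",n,3,K))
E
```

```text
21.95 [458.79476533 206.60664817 106.64698308] 34.0003069686862 0.0
spent_a [(0.74, [452.0, 311.0, 35.0], [410.0, 207.0]), (0.46, [525.0, 57.0, 47.0], [116.0, 284.0])]
discard_box [(0.6, [437.0, 330.0, -0.0], [419.0, 182.0])]
```

>>> apply_moves(steps=[[0.23, -0.98, 0.2, 0], [0.23, -0.98, 0.2, 0], [0.23, -0.98, 0.2, 0], [0.23, -0.98, 0.2, 0], [0.23, -0.98, 0, 0]], fingers=0)

```text
t: 22.6
eef_pos: [495.0, 62.7, 130.7]
ee_rot: [-3.107, 0.002, -3.121]
ft_force: [0.0, 0.6, 0.1]
gripper_width: 42.5
grip_force: 0.0
```

>>> apply_moves(steps=[[0.23, -0.98, 0, 0], [0.23, -0.98, 0, 0], [0.23, -0.98, 0, 0], [0.23, -0.98, 0, 0], [0.23, -0.98, 0, 0]])

```text
t: 23.1
eef_pos: [529.1, -84.6, 129.7]
ee_rot: [-3.107, 0.001, -3.121]
ft_force: [0.1, 0.5, 0.5]
gripper_width: 42.7
grip_force: 0.0
```

>>> apply_moves(steps=[[0.23, -0.98, -0.2, 0], [0.23, -0.98, -0.2, 0], [0.23, -0.98, -0.2, 0], [0.23, -0.9, -0.2, 0], [0, 0, 0, 0]])

```text
t: 23.6
eef_pos: [556.7, -201.8, 104.4]
ee_rot: [-3.106, -0.0, -3.125]
ft_force: [-0.2, 0.4, -0.5]
gripper_width: 42.9
grip_force: 0.0
```

```bash
cat >> h.py <<'E'
def caps(b,K,z=44):
    """dark cap / amber blobs -> positions: ambers as mask, body+cap centroid at mid height"""
    h=cv2.cvtColor(b,cv2.COLOR_BGR2HSV); m=((h[...,0]<14)&(h[...,1]>110)&(h[...,2]>30)&(h[...,2]<150)).astype(np.uint8)
    n,l,s,c=cv2.connectedComponentsWithStats(m); return [(int(s[i,4]),s[i,:4].tolist(),ray(K,*c[i],18).round(0)[:2].tolist()) for i in range(1,n) if s[i,4]>80]
E
python3 - <<'E'
from h import *
s=arm.sense();print(s["t"],s["eef_pos"],s["gripper_width"])
K=cal("wrist");b=arm.read_camera("wrist");cv2.imwrite("pics/w8.png",b)
print(find("wrist","vial_a",6,K)); print(caps(b,K)); print(proj(K,[555,-203,0]),proj(K,[555,-203,44]))
E
```

```text
23.6 [ 556.71695562 -201.83210139  104.38509193] 42.85144012402878
[(0.95, [547.0, -202.0, 37.0], [285.0, 202.0]), (0.77, [505.0, -253.0, 36.0], [222.0, 150.0]), (0.7, [483.0, -306.0, 30.0], [156.0, 120.0]), (0.55, [558.0, -321.0, 27.0], [149.0, 209.0])]
[(546, [143, 103, 31, 27], [480.0, -308.0]), (293, [274, 190, 23, 24], [549.0, -202.0]), (501, [138, 197, 32, 29], [561.0, -320.0])]
[285.0, 201.0] [283.0, 214.0]
```

View pics/w8.png

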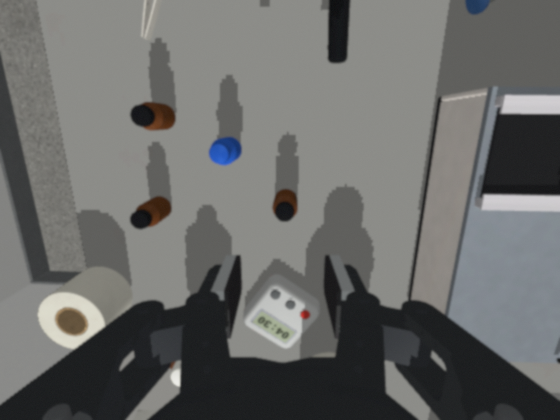

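The amber vial is between the open fingers at (285,200). The other two are at (153,116) and (152,211), and the blue one at (225,150) is left alone.

>>> apply_moves(steps=[[-0.1, 0, -0.8, 0], [0, 0, -0.8, 0], [0, 0, -0.8, 0], [0, 0, -0.8, 0], [0, 0, -0.45, 0]])

```text
t: 24.2
eef_pos: [551.9, -197.6, -5.4]
ee_rot: [-3.108, -0.002, -3.12]
ft_force: [-0.1, 0.1, -0.3]
gripper_width: 42.7
grip_force: 0.0
```

>>> apply_moves(steps=[[0, 0, 0, 0], [0, 0, 0, 0]])

```text
t: 24.4
eef_pos: [553.4, -199.2, -3.0]
ee_rot: [-3.106, 0.001, -3.122]
ft_force: [-0.5, -0.3, 0.2]
gripper_width: 42.7
grip_force: 0.0
```

>>> apply_moves(steps=[[0, 0, 0, 0], [0, 0, 0, 0], [0, 0, 0, 0], [0, 0, 0, 0], [0, 0, 0, 0]], fingers=-1, newtons=30)

```text
t: 24.9
eef_pos: [554.0, -200.2, -2.2]
ee_rot: [-3.106, 0.003, -3.123]
ft_force: [-0.4, 0.8, 6.2]
gripper_width: 19.9
grip_force: 29.4
```

```bash
python3 - <<'E'
from h import *
from scipy.spatial.transform import Rotation as Ro
s=arm.sense();print(s["eef_pos"],s["gripper_width"])
# w8 camera pose = current wrist pose shifted by TCP motion (same orientation)
K=cal("wrist");K=(K[0],K[1]+np.array([556.7,-201.8,104.4])-s["eef_pos"],K[2])
for p in [(285,211),(143,116),(141,219)]: print(p,ray(K,*p,44).round(1))
E
```

```text
[ 554.04675068 -200.16064197   -2.1968434 ] 19.887953779569383
(285, 211) [ 552.5 -201.5   44. ]
(143, 116) [ 481.  -309.7   44. ]
(141, 219) [ 562.9 -321.2   44. ]
```

>>> apply_moves(steps=[[0, 0, 0.5, 0], [0, 0, 0.9, 0], [0, 0, 0.9, 0], [0, 0, 1, 0], [0, 0, 1, 0]])

```text
t: 25.4
eef_pos: [552.1, -199.8, 126.0]
ee_rot: [-3.107, -0.001, -3.123]
ft_force: [0.5, 0.2, -0.5]
gripper_width: 19.9
grip_force: 29.3
```

>>> apply_moves(steps=[[-0.18, 0.9, 0, 0], [-0.18, 0.9, 0, 0], [-0.18, 0.9, 0, 0], [-0.18, 0.9, 0, 0], [-0.18, 0.9, 0, 0]])

```text
t: 25.9
eef_pos: [525.0, -64.0, 125.1]
ee_rot: [-3.106, -0.0, -3.123]
ft_force: [-0.1, -0.6, -1.1]
gripper_width: 20.1
grip_force: 29.3
```

>>> apply_moves(steps=[[-0.18, 0.9, 0, 0], [-0.18, 0.9, 0, 0], [-0.18, 0.9, 0, 0], [-0.18, 0.9, 0, 0], [-0.18, 0.9, 0, 0]])

```text
t: 26.4
eef_pos: [498.1, 71.0, 125.2]
ee_rot: [-3.106, -0.0, -3.123]
ft_force: [1.4, -0.4, -0.9]
gripper_width: 19.7
grip_force: 29.3
```

>>> apply_moves(steps=[[0, 0, 0, 0], [0, 0, 0, 0]])

```text
t: 26.6
eef_pos: [498.5, 70.4, 125.2]
ee_rot: [-3.106, 0.0, -3.121]
ft_force: [0.1, -1.2, -0.3]
gripper_width: 20.2
grip_force: 29.3
```

>>> apply_moves(steps=[[0.05, 0.04, -0.8, 0], [0, 0, -0.8, 0], [0, 0, -0.8, 0], [0, 0, -0.4, 0], [0, 0, 0, 0]])

```text
t: 27.1
eef_pos: [499.7, 70.4, 40.3]
ee_rot: [-3.106, -0.001, -3.124]
ft_force: [-0.3, -0.2, -0.4]
gripper_width: 20.1
grip_force: 31.9
```

>>> apply_moves(steps=[[0, 0, 0, 0], [0, 0, -0.3, 0], [0, 0, -0.25, 0], [0, 0, 0, 0], [0, 0, 0, 0]])

```text
t: 27.6
eef_pos: [500.4, 71.9, 24.8]
ee_rot: [-3.108, 0.001, -3.122]
ft_force: [2.1, 2.1, -1.6]
gripper_width: 20.2
grip_force: 39.1
```

>>> apply_moves(steps=[[0, 0, -0.06, 0], [0, 0, 0, 0]])

```text
t: 27.8
eef_pos: [500.3, 71.7, 23.0]
ee_rot: [-3.107, 0.0, -3.122]
ft_force: [1.0, 2.0, 0.8]
gripper_width: 19.9
grip_force: 39.4
```

>>> apply_moves(steps=[[0, 0, 0, 0], [0, 0, 0, 0], [0, 0, 0, 0], [0, 0, 0.4, 0], [0, 0, 0.8, 0]], fingers=0)

```text
t: 28.3
eef_pos: [498.3, 70.8, 58.3]
ee_rot: [-3.105, -0.004, -3.123]
ft_force: [0.5, 0.7, -0.1]
gripper_width: 42.6
grip_force: 0.0
```

>>> apply_moves(steps=[[0, 0, 0.8, 0], [0, 0, 0.8, 0], [0, 0, 0.6, 0], [0, 0, 0, 0], [0, 0, 0, 0]])

```text
t: 28.8
eef_pos: [500.5, 71.3, 125.6]
ee_rot: [-3.106, 0.002, -3.123]
ft_force: [0.5, -1.1, -0.3]
gripper_width: 42.7
grip_force: 0.0
```

```bash
python3 - <<'E'
from h import *
s=arm.sense();print(s["t"],s["eef_pos"],s["gripper_width"])
K=cal("wrist");b=arm.read_camera("wrist");cv2.imwrite("pics/w9.png",b)
print(find("wrist","vial_a",6,K),find("wrist","spent_a",6,K)); print(proj(K,[500,72,25]),proj(K,[500,72,69]))
cv2.imwrite("pics/w9c.png",cv2.resize(b[160:270,220:380],(800,550),interpolation=cv2.INTER_CUBIC))
E
```

```text
28.8 [500.46979767  71.32130957 125.5753253 ] 42.74377626771199
[(0.65, [495.0, 69.0, 63.0], [282.0, 208.0])] [(0.68, [459.0, 302.0, 17.0], [541.0, 163.0])]
[286.0, 203.0] [285.0, 217.0]
```

View pics/w9c.png

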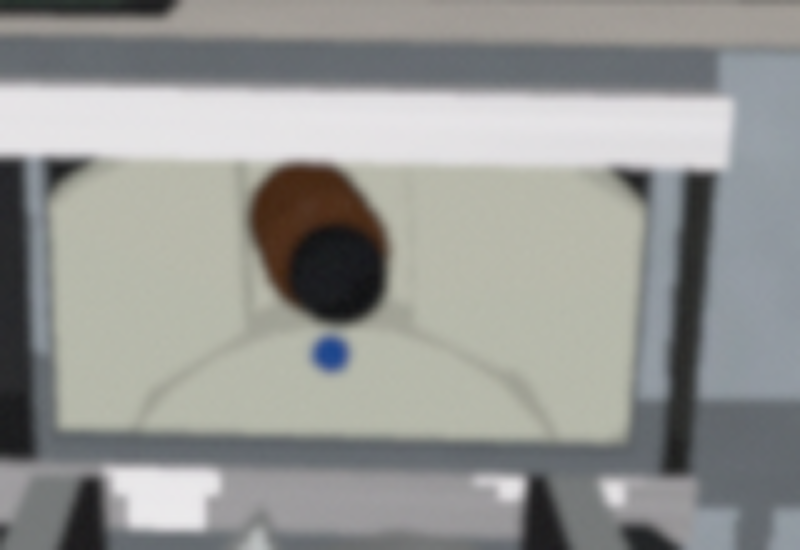

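The vial stands in the pocket with a slight lean of about 0.1 rad, with its cap at crop (337,273). That is within tolerance. Next, a stroke of the lever.

>>> apply_moves(steps=[[0.42, 0.8, 0, 0], [0.42, 0.8, 0, 0], [0.42, 0.8, 0, 0], [0.42, 0.8, 0, 0], [0, 0, 0, 0]], fingers=0, newtons=25)

```text
t: 29.45
eef_pos: [551.2, 169.9, 123.4]
ee_rot: [-3.107, -0.001, -3.12]
ft_force: [-1.1, -1.1, 0.0]
gripper_width: 42.8
grip_force: 0.0
```

>>> apply_moves(steps=[[0, 0, -0.45, 0], [0, 0, -0.45, 0], [0, 0, -0.45, 0], [0, 0, 0, 0]])

```text
t: 29.85
eef_pos: [547.9, 166.0, 81.5]
ee_rot: [-3.104, -0.006, -3.123]
ft_force: [-1.2, -0.7, 0.0]
gripper_width: 43.0
grip_force: 0.0
```

>>> apply_moves(steps=[[0, 0, 0, 0], [0, 0, 0, 0], [0, 0, 0, 0], [0, 0, 0, 0]], fingers=-1)

```text
t: 30.25
eef_pos: [550.7, 167.7, 84.9]
ee_rot: [-3.107, 0.001, -3.123]
ft_force: [-0.2, 0.8, -2.1]
gripper_width: 18.9
grip_force: 25.7
```

>>> apply_moves(steps=[[0.47, 0.01, 0, 0], [0.49, -0.07, 0, 0], [0.47, -0.14, 0, 0], [0.45, -0.21, 0, 0], [0.41, -0.28, 0, 0]])

```text
t: 30.75
eef_pos: [619.6, 146.7, 84.8]
ee_rot: [-3.106, -0.0, -3.122]
ft_force: [-1.6, -0.6, 0.4]
gripper_width: 19.1
grip_force: 25.8
```

>>> apply_moves(steps=[[0.36, -0.34, 0, 0], [0.3, -0.4, 0, 0], [0.2, -0.36, 0, 0], [0.16, -0.38, 0, 0], [0, 0, 0, 0]])

```text
t: 31.25
eef_pos: [648.7, 105.9, 84.8]
ee_rot: [-3.116, -0.002, -3.121]
ft_force: [-3.6, 11.7, 1.0]
gripper_width: 19.0
grip_force: 25.7
```

>>> apply_moves(steps=[[-0.24, 0.56, 0, 0], [-0.27, 0.41, 0, 0], [-0.34, 0.37, 0, 0], [-0.39, 0.31, 0, 0], [-0.43, 0.24, 0, 0]])

```text
t: 31.75
eef_pos: [599.6, 159.3, 84.8]
ee_rot: [-3.105, 0.002, -3.122]
ft_force: [2.1, -3.5, 0.5]
gripper_width: 19.2
grip_force: 26.0
```

>>> apply_moves(steps=[[-0.46, 0.17, 0, 0], [-0.49, 0.1, 0, 0], [-0.44, 0.02, 0, 0], [-0.38, -0.03, 0, 0], [0, 0, 0, 0]])

```text
t: 32.25
eef_pos: [550.3, 167.6, 85.1]
ee_rot: [-3.106, 0.01, -3.122]
ft_force: [11.7, -0.3, -7.7]
gripper_width: 18.8
grip_force: 25.8
```

>>> apply_moves(steps=[[0, 0, 0, 0]])

```text
t: 32.35
eef_pos: [550.3, 167.6, 85.1]
ee_rot: [-3.107, 0.009, -3.123]
ft_force: [10.4, -0.1, -6.5]
gripper_width: 19.3
grip_force: 25.8
```

>>> apply_moves(steps=[[0, 0, 0, 0], [0, 0, 0, 0], [0, 0, 0.5, 0], [0, 0, 0.9, 0]], fingers=0)

```text
t: 32.75
eef_pos: [543.8, 166.4, 124.6]
ee_rot: [-3.104, -0.006, -3.122]
ft_force: [0.1, -0.4, -0.5]
gripper_width: 42.4
grip_force: 0.0
```

>>> apply_moves(steps=[[-0.4, -0.8, 0, 0], [-0.4, -0.8, 0, 0], [-0.4, -0.8, 0, 0], [-0.4, -0.8, 0, 0], [0, 0, 0, 0]])

```text
t: 33.25
eef_pos: [496.0, 68.7, 126.5]
ee_rot: [-3.105, -0.002, -3.125]
ft_force: [0.2, 0.7, 0.5]
gripper_width: 43.0
grip_force: 0.0
```

```bash
cat > look.py <<'E'
from h import *
import sys
s=arm.sense();print(s["t"],s["eef_pos"],s["gripper_width"])
K=cal("wrist");b=arm.read_camera("wrist");cv2.imwrite(f"pics/{sys.argv[1]}.png",b)
print("amber",find("wrist","vial_a",4,K),"\nspent",find("wrist","spent_a",4,K)); 
u,v=map(int,proj(K,[500,72,50]));c=b[v-40:v+30,u-60:u+60]
g=cv2.cvtColor(c,cv2.COLOR_BGR2HSV)
print("brown px",int(((g[...,0]<14)&(g[...,1]>110)).sum()),"bright px",int((c.min(2)>215).sum()),"blue",int(((g[...,0]>100)&(g[...,0]<130)&(g[...,1]>120)).sum()))
cv2.imwrite(f"pics/{sys.argv[1]}c.png",cv2.resize(c,None,fx=5,fy=5,interpolation=cv2.INTER_CUBIC))
E
python3 look.py w10
```

```text
33.25 [496.04696231  68.74253445 126.54352985] 43.0213006278258
amber [(0.49, [527.0, 32.0, 45.0], [244.0, 241.0])] 
spent [(0.8, [457.0, 306.0, 17.0], [547.0, 166.0])]
brown px 106 bright px 1408 blue 0
```

```bash
python3 - <<'E'
import cv2,numpy as np
for n,u,v in [("m5",293,203),("w9",285,210),("w10",0,0)]:
    b=cv2.imread(f"pics/{n}.png")
    if n=="w10": u,v=291,208
    p=b[v-22:v+18,u-14:u+14]; print(n,p.reshape(-1,3).mean(0).round(0),p.reshape(-1,3).std(0).round(1),p.min(),p.max())
from h import *
K=cal("wrist");print(proj(K,[500,72,25]),proj(K,[500,72,69]))
E
```

```text
m5 [180. 190. 188.] [33.4 29.4 31.6] 130 245
w9 [ 88.  96. 105.] [71.8 70.9 66.5] 18 230
w10 [186. 194. 194.] [27.  20.4 21.4] 147 230
[286.0, 204.0] [285.0, 219.0]
```

>>> apply_moves(steps=[[-0.04, -0.97, 0, 0], [-0.04, -0.97, 0, 0], [-0.04, -0.97, 0, 0], [-0.04, -0.97, 0, 0], [-0.04, -0.97, 0, 0]])

```text
t: 33.9
eef_pos: [493.4, -74.8, 126.5]
ee_rot: [-3.107, 0.001, -3.121]
ft_force: [0.5, -0.6, -0.4]
gripper_width: 42.6
grip_force: 0.0
```

>>> apply_moves(steps=[[-0.04, -0.97, 0, 0], [-0.04, -0.97, 0, 0], [-0.04, -0.97, 0, 0], [-0.04, -0.97, 0, 0], [-0.04, -0.97, 0, 0]])

```text
t: 34.4
eef_pos: [487.6, -220.5, 126.4]
ee_rot: [-3.107, 0.001, -3.121]
ft_force: [0.3, -0.5, 0.2]
gripper_width: 42.8
grip_force: 0.0
```

>>> apply_moves(steps=[[-0.04, -0.97, -0.2, 0], [-0.04, -0.97, -0.2, 0], [-0.04, -0.9, -0.2, 0], [0, 0, 0, 0], [0, 0, 0, 0]])

```text
t: 34.9
eef_pos: [483.5, -305.0, 107.9]
ee_rot: [-3.107, -0.0, -3.123]
ft_force: [-0.4, 0.1, 0.0]
gripper_width: 42.5
grip_force: 0.0
```

```bash
python3 - <<'E'
from h import *
s=arm.sense();print(s["t"],s["eef_pos"],s["gripper_width"])
K=cal("wrist");b=arm.read_camera("wrist");cv2.imwrite("pics/w11.png",b)
print(find("wrist","vial_a",6,K)); print(caps(b,K)); print(proj(K,[481,-310,0]),proj(K,[481,-310,44]))
v,u=[int(x) for x in proj(K,[481,-310,44])][::-1]
g=b[v-40:v+40,u-40:u+40].max(2); m=(g<45).astype(np.uint8); n,l,st,c=cv2.connectedComponentsWithStats(m)
for i in range(1,n):
    if 40<st[i,4]<900: q=c[i]+[u-40,v-40]; print("dark",st[i,4],q.round(0),ray(K,*q,44).round(1))
E
```

```text
34.9 [ 483.51827878 -304.97168102  107.90463782] 42.47907438461432
[(0.85, [555.0, -325.0, 28.0], [262.0, 282.0]), (0.76, [476.0, -312.0, 32.0], [276.0, 202.0]), (0.74, [498.0, -259.0, 31.0], [337.0, 228.0])]
[(288, [266, 189, 23, 24], [476.0, -311.0]), (409, [254, 268, 22, 28], [559.0, -323.0])]
[281.0, 199.0] [278.0, 212.0]
dark 259 [276. 209.] [ 478.5 -311.9   44. ]
```

View pics/w10c.png

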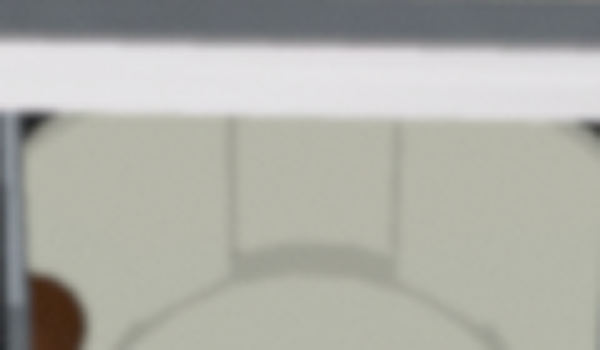

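>>> apply_moves(steps=[[-0.12, -0.2, -0.8, 0], [0, 0, -0.8, 0], [0, 0, -0.8, 0], [0, 0, -0.8, 0], [0, 0, -0.45, 0]])

```text
t: 35.5
eef_pos: [479.1, -309.3, -2.6]
ee_rot: [-3.108, -0.001, -3.121]
ft_force: [-0.3, 0.5, 0.2]
gripper_width: 42.7
grip_force: 0.0
```

>>> apply_moves(steps=[[0, 0, 0, 0], [0, 0, 0, 0]])

```text
t: 35.7
eef_pos: [480.2, -310.6, -0.4]
ee_rot: [-3.106, 0.001, -3.121]
ft_force: [0.4, 0.3, 0.1]
gripper_width: 43.1
grip_force: 0.0
```

>>> apply_moves(steps=[[0, 0, 0, 0], [0, 0, 0, 0], [0, 0, 0, 0], [0, 0, 0, 0], [0, 0, 0, 0]], fingers=-1, newtons=30)

```text
t: 36.2
eef_pos: [480.7, -311.9, 0.4]
ee_rot: [-3.105, 0.003, -3.123]
ft_force: [0.3, 0.6, 5.4]
gripper_width: 19.6
grip_force: 29.6
```

>>> apply_moves(steps=[[0, 0, 0.5, 0], [0, 0, 0.9, 0], [0, 0, 0.9, 0], [0, 0, 1, 0], [0, 0, 1, 0]])

```text
t: 36.7
eef_pos: [478.9, -311.3, 128.8]
ee_rot: [-3.107, -0.001, -3.123]
ft_force: [-0.2, -0.3, -0.0]
gripper_width: 19.3
grip_force: 29.3
```

>>> apply_moves(steps=[[0.05, 0.92, 0, 0], [0.05, 0.92, 0, 0], [0.05, 0.92, 0, 0], [0.05, 0.92, 0, 0], [0.05, 0.92, 0, 0]])

```text
t: 37.2
eef_pos: [486.7, -172.5, 128.0]
ee_rot: [-3.106, 0.0, -3.123]
ft_force: [0.4, 0.1, -0.3]
gripper_width: 19.5
grip_force: 29.4
```

>>> apply_moves(steps=[[0.05, 0.92, 0, 0], [0.05, 0.92, 0, 0], [0.05, 0.92, 0, 0], [0.05, 0.92, 0, 0], [0.05, 0.92, 0, 0]])

```text
t: 37.7
eef_pos: [494.2, -34.5, 128.0]
ee_rot: [-3.106, 0.0, -3.123]
ft_force: [0.2, -0.0, 0.5]
gripper_width: 19.5
grip_force: 29.4
```

>>> apply_moves(steps=[[0.05, 0.92, 0, 0], [0.05, 0.92, 0, 0], [0.05, 0.92, 0, 0], [0.05, 0.9, 0, 0], [0, 0, 0, 0]])

```text
t: 38.2
eef_pos: [500.6, 77.0, 127.9]
ee_rot: [-3.107, 0.0, -3.119]
ft_force: [-0.5, -0.7, -0.0]
gripper_width: 19.9
grip_force: 29.4
```

>>> apply_moves(steps=[[0, 0, 0, 0]])

```text
t: 38.3
eef_pos: [500.3, 74.5, 127.8]
ee_rot: [-3.106, -0.0, -3.121]
ft_force: [0.1, -0.1, 0.0]
gripper_width: 19.9
grip_force: 29.4
```

>>> apply_moves(steps=[[0, 0, -0.8, 0], [0, 0, -0.8, 0], [0, 0, -0.8, 0], [0, 0, -0.4, 0], [0, 0, 0, 0]])

```text
t: 38.8
eef_pos: [498.7, 73.1, 42.3]
ee_rot: [-3.105, -0.004, -3.124]
ft_force: [-0.1, -0.3, 0.0]
gripper_width: 19.6
grip_force: 29.4
```

>>> apply_moves(steps=[[0, 0, 0, 0], [0, 0, -0.3, 0], [0, 0, -0.27, 0], [0, 0, 0, 0], [0, 0, 0, 0]])

```text
t: 39.3
eef_pos: [500.3, 74.4, 26.8]
ee_rot: [-3.106, -0.0, -3.123]
ft_force: [0.2, 0.2, -1.0]
gripper_width: 19.9
grip_force: 29.4
```

>>> apply_moves(steps=[[0, 0, -0.04, 0], [0, 0, 0, 0]])

```text
t: 39.5
eef_pos: [500.7, 74.5, 25.9]
ee_rot: [-3.106, 0.001, -3.123]
ft_force: [-0.5, 0.0, -0.7]
gripper_width: 19.3
grip_force: 29.4
```

>>> apply_moves(steps=[[0, 0, 0, 0], [0, 0, 0, 0], [0, 0, 0, 0], [0, 0, 0.4, 0], [0, 0, 0.8, 0]], fingers=0)

```text
t: 40.0
eef_pos: [498.8, 74.1, 61.1]
ee_rot: [-3.106, -0.004, -3.123]
ft_force: [0.7, 0.9, 0.2]
gripper_width: 42.8
grip_force: 0.0
```

>>> apply_moves(steps=[[0, 0, 0.8, 0], [0, 0, 0.8, 0], [0, 0, 0.5, 0], [0, 0, 0, 0], [0, 0, 0, 0]])

```text
t: 40.5
eef_pos: [500.7, 74.4, 125.1]
ee_rot: [-3.106, 0.001, -3.123]
ft_force: [0.3, 1.0, -0.5]
gripper_width: 42.4
grip_force: 0.0
```

```bash
cat > tilt.py <<'E'
from h import *
import sys
# cap (dark) and amber body centroids in the hatch; lateral lean
K=cal("wrist");b=cv2.imread(f"pics/{sys.argv[1]}.png")
u,v=map(int,proj(K,[500,72,50]));c=b[v-35:v+35,u-25:u+25].astype(int)
dark=c.max(2)<50; br=(c[...,2]-c[...,0]>25)&(c[...,2]>50)
for n,m,z in [("cap",dark,69),("body",br,45)]:
    y,x=np.nonzero(m)
    if len(x): p=(x.mean()+u-25,y.mean()+v-35); print(n,len(x),np.round(p,1),ray(K,*p,z).round(1))
E
python3 look.py w12; python3 tilt.py w12
```

```text
40.5 [500.69308788  74.39907928 125.14395659] 42.36650014731904
amber [(0.92, [497.0, 74.0, 59.0], [284.0, 210.0]), (0.66, [528.0, 30.0, 44.0], [236.0, 236.0])] 
spent [(0.78, [457.0, 305.0, 19.0], [545.0, 161.0])]
brown px 408 bright px 1470 blue 0
cap 283 [284.  214.8] [496.5  74.   69. ]
body 306 [285.5 202.7] [492.9  74.5  45. ]
```

Upright. Next stroke.

>>> apply_moves(steps=[[0.42, 0.78, 0, 0], [0.42, 0.78, 0, 0], [0.42, 0.78, 0, 0], [0.42, 0.78, 0, 0], [0, 0, 0, 0]], newtons=25)

```text
t: 41.15
eef_pos: [551.7, 170.5, 123.2]
ee_rot: [-3.107, -0.0, -3.12]
ft_force: [-0.5, 0.6, -0.3]
gripper_width: 42.8
grip_force: 0.0
```

>>> apply_moves(steps=[[0, 0, -0.45, 0], [0, 0, -0.45, 0], [0, 0, -0.43, 0], [0, 0, 0, 0]])

```text
t: 41.55
eef_pos: [548.6, 166.8, 82.0]
ee_rot: [-3.105, -0.005, -3.123]
ft_force: [-0.9, 0.9, 0.3]
gripper_width: 42.4
grip_force: 0.0
```

>>> apply_moves(steps=[[0, 0, 0, 0], [0, 0, 0, 0], [0, 0, 0, 0], [0, 0, 0, 0]], fingers=-1)

```text
t: 41.95
eef_pos: [551.2, 167.8, 85.2]
ee_rot: [-3.106, 0.001, -3.123]
ft_force: [-0.5, -0.6, -1.2]
gripper_width: 18.8
grip_force: 26.1
```

>>> apply_moves(steps=[[0.47, 0.01, 0, 0], [0.49, -0.07, 0, 0], [0.47, -0.14, 0, 0], [0.45, -0.21, 0, 0], [0.41, -0.28, 0, 0]])

```text
t: 42.45
eef_pos: [619.5, 147.2, 85.2]
ee_rot: [-3.106, -0.001, -3.122]
ft_force: [-3.3, -1.6, 1.6]
gripper_width: 18.8
grip_force: 26.4
```

>>> apply_moves(steps=[[0.36, -0.34, 0, 0], [0.3, -0.4, 0, 0], [0.2, -0.36, 0, 0], [0.16, -0.38, 0, 0], [0, 0, 0, 0]])

```text
t: 42.95
eef_pos: [649.2, 106.0, 85.1]
ee_rot: [-3.115, -0.002, -3.122]
ft_force: [-5.7, 8.0, 2.8]
gripper_width: 19.3
grip_force: 26.2
```

>>> apply_moves(steps=[[-0.24, 0.56, 0, 0], [-0.27, 0.41, 0, 0], [-0.34, 0.37, 0, 0], [-0.39, 0.31, 0, 0], [-0.43, 0.24, 0, 0]])

```text
t: 43.45
eef_pos: [599.9, 159.5, 85.1]
ee_rot: [-3.104, 0.002, -3.123]
ft_force: [0.6, -5.9, 1.9]
gripper_width: 18.9
grip_force: 26.6
```

>>> apply_moves(steps=[[-0.46, 0.17, 0, 0], [-0.49, 0.1, 0, 0], [-0.44, 0.02, 0, 0], [-0.38, -0.03, 0, 0], [0, 0, 0, 0]])

```text
t: 43.95
eef_pos: [550.8, 167.7, 85.4]
ee_rot: [-3.105, 0.011, -3.123]
ft_force: [10.8, -4.0, -5.3]
gripper_width: 19.1
grip_force: 26.1
```

>>> apply_moves(steps=[[0, 0, 0, 0]])

```text
t: 44.05
eef_pos: [550.8, 167.8, 85.4]
ee_rot: [-3.106, 0.01, -3.123]
ft_force: [9.4, -2.7, -4.2]
gripper_width: 18.7
grip_force: 26.2
```

>>> apply_moves(steps=[[0, 0, 0, 0], [0, 0, 0, 0], [0, 0, 0.5, 0], [0, 0, 0.9, 0]], fingers=0)

```text
t: 44.45
eef_pos: [544.3, 167.5, 124.8]
ee_rot: [-3.105, -0.006, -3.122]
ft_force: [1.1, 0.1, 0.6]
gripper_width: 42.5
grip_force: 0.0
```

>>> apply_moves(steps=[[-0.36, -0.78, 0, 0], [-0.36, -0.78, 0, 0], [-0.36, -0.78, 0, 0], [-0.36, -0.78, 0, 0], [0, 0, 0, 0]])

```text
t: 44.95
eef_pos: [501.5, 72.1, 126.7]
ee_rot: [-3.106, -0.002, -3.125]
ft_force: [0.4, 0.6, 0.5]
gripper_width: 42.9
grip_force: 0.0
```

```bash
python3 look.py w13; python3 tilt.py w13; python3 -c "
import cv2,numpy as np
a=cv2.imread('pics/w13c.png').astype(int);b=cv2.imread('pics/w10c.png').astype(int);d=np.abs(a-b)[130:330,200:430].mean();print('diff to empty',d)"
```

```text
44.95 [501.54725773  72.13309541 126.73547368] 42.93863294012435
amber [(0.64, [527.0, 26.0, 53.0], [233.0, 238.0]), (0.22, [517.0, 71.0, 53.0], [284.0, 228.0])] 
spent [(0.6, [440.0, 275.0, 14.0], [512.0, 140.0]), (0.59, [458.0, 302.0, 19.0], [542.0, 161.0]), (0.29, [513.0, 58.0, 82.0], [266.0, 236.0])]
brown px 155 bright px 1439 blue 0
diff to empty 1.4233188405797101
```

Empty (difference 1.4). Fetching the third vial.

>>> apply_moves(steps=[[0.14, -0.94, 0, 0], [0.14, -0.94, 0, 0], [0.14, -0.94, 0, 0], [0.14, -0.94, 0, 0], [0.14, -0.94, 0, 0]])

```text
t: 45.6
eef_pos: [525.7, -67.1, 126.7]
ee_rot: [-3.107, 0.001, -3.121]
ft_force: [0.9, 0.3, -0.5]
gripper_width: 42.8
grip_force: 0.0
```

>>> apply_moves(steps=[[0.14, -0.94, 0, 0], [0.14, -0.94, 0, 0], [0.14, -0.94, 0, 0], [0.14, -0.94, 0, 0], [0.14, -0.94, 0, 0]])

```text
t: 46.1
eef_pos: [546.9, -208.2, 126.6]
ee_rot: [-3.107, 0.001, -3.121]
ft_force: [0.3, 0.1, -0.1]
gripper_width: 42.9
grip_force: 0.0
```

>>> apply_moves(steps=[[0.14, -0.94, -0.2, 0], [0.14, -0.94, -0.2, 0], [0.14, -0.94, -0.2, 0], [0.14, -0.88, 0, 0], [0, 0, 0, 0]])

```text
t: 46.6
eef_pos: [563.6, -321.6, 107.7]
ee_rot: [-3.106, 0.001, -3.125]
ft_force: [-0.7, 0.5, 0.8]
gripper_width: 42.9
grip_force: 0.0
```

```bash
python3 - <<'E'
from h import *
s=arm.sense();print(s["t"],s["eef_pos"],s["gripper_width"])
K=cal("wrist");b=arm.read_camera("wrist");cv2.imwrite("pics/w14.png",b)
print(find("wrist","vial_a",6,K)); print(caps(b,K))
v,u=[int(x) for x in proj(K,[562,-321,44])][::-1]
g=b[v-40:v+40,u-40:u+40].max(2); m=(g<45).astype(np.uint8); n,l,st,c=cv2.connectedComponentsWithStats(m)
for i in range(1,n):
    if 40<st[i,4]<900: q=c[i]+[u-40,v-40]; print("dark",st[i,4],q.round(0),ray(K,*q,44).round(1))
E
```

```text
46.6 [ 563.63605877 -321.55146502  107.72733165] 42.94615412401527
[(0.86, [506.0, -259.0, 32.0], [364.0, 143.0]), (0.83, [557.0, -324.0, 29.0], [283.0, 202.0]), (0.6, [664.0, -292.0, 62.0], [316.0, 333.0])]
[(296, [272, 192, 23, 24], [559.0, -323.0]), (1022, [303, 319, 35, 39], [706.0, -284.0])]
dark 257 [283. 213.] [ 561.7 -323.2   44. ]
```

>>> apply_moves(steps=[[-0.03, -0.03, -0.8, 0], [0, 0, -0.8, 0], [0, 0, -0.8, 0], [0, 0, -0.8, 0], [0, 0, -0.5, 0]])

```text
t: 47.2
eef_pos: [561.2, -317.4, -4.1]
ee_rot: [-3.108, -0.002, -3.12]
ft_force: [-0.6, 0.9, -0.6]
gripper_width: 43.0
grip_force: 0.0
```

>>> apply_moves(steps=[[0, 0, 0, 0], [0, 0, 0, 0]])

```text
t: 47.4
eef_pos: [562.2, -318.8, -1.9]
ee_rot: [-3.107, 0.0, -3.121]
ft_force: [-0.5, 0.2, 0.8]
gripper_width: 42.8
grip_force: 0.0
```

>>> apply_moves(steps=[[0, 0, 0, 0], [0, 0, 0, 0], [0, 0, 0, 0], [0, 0, 0, 0], [0, 0, 0, 0]], fingers=-1, newtons=30)

```text
t: 47.9
eef_pos: [562.9, -320.4, -0.6]
ee_rot: [-3.106, 0.003, -3.123]
ft_force: [-0.4, 0.6, 6.3]
gripper_width: 19.9
grip_force: 29.4
```

>>> apply_moves(steps=[[0, 0, 0.5, 0], [0, 0, 0.9, 0], [0, 0, 0.9, 0], [0, 0, 1, 0], [0, 0, 1, 0]])

```text
t: 48.4
eef_pos: [561.1, -320.2, 127.5]
ee_rot: [-3.107, -0.001, -3.123]
ft_force: [0.4, 0.0, 0.7]
gripper_width: 19.5
grip_force: 29.2
```

>>> apply_moves(steps=[[-0.15, 0.94, 0, 0], [-0.15, 0.94, 0, 0], [-0.15, 0.94, 0, 0], [-0.15, 0.94, 0, 0], [-0.15, 0.94, 0, 0]])

```text
t: 48.9
eef_pos: [538.5, -178.3, 126.6]
ee_rot: [-3.106, -0.0, -3.123]
ft_force: [0.0, 0.5, 0.3]
gripper_width: 19.9
grip_force: 29.3
```

>>> apply_moves(steps=[[-0.15, 0.94, 0, 0], [-0.15, 0.94, 0, 0], [-0.15, 0.94, 0, 0], [-0.15, 0.94, 0, 0], [-0.15, 0.94, 0, 0]])

```text
t: 49.4
eef_pos: [516.2, -37.3, 126.7]
ee_rot: [-3.106, 0.0, -3.123]
ft_force: [0.6, 0.7, -1.1]
gripper_width: 20.0
grip_force: 29.3
```

>>> apply_moves(steps=[[-0.15, 0.94, 0, 0], [-0.15, 0.94, 0, 0], [-0.15, 0.94, 0, 0], [-0.12, 0.94, 0, 0], [0, 0, 0, 0]])

```text
t: 49.9
eef_pos: [499.0, 77.2, 126.7]
ee_rot: [-3.107, -0.0, -3.119]
ft_force: [0.0, -1.1, -0.1]
gripper_width: 19.9
grip_force: 29.3
```

>>> apply_moves(steps=[[0, 0, 0, 0], [0, 0, 0, 0]])

```text
t: 50.1
eef_pos: [499.6, 73.9, 126.7]
ee_rot: [-3.106, 0.0, -3.124]
ft_force: [-0.2, 0.6, -0.5]
gripper_width: 19.5
grip_force: 29.3
```

>>> apply_moves(steps=[[0.02, 0, -0.8, 0], [0, 0, -0.8, 0], [0, 0, -0.8, 0], [0, 0, -0.4, 0], [0, 0, 0, 0]])

```text
t: 50.6
eef_pos: [498.6, 73.5, 41.1]
ee_rot: [-3.106, -0.004, -3.124]
ft_force: [-0.6, -0.3, -0.2]
gripper_width: 20.0
grip_force: 29.3
```

>>> apply_moves(steps=[[0, 0, 0, 0], [0, 0, -0.3, 0], [0, 0, -0.28, 0], [0, 0, 0, 0], [0, 0, 0, 0]])

```text
t: 51.1
eef_pos: [500.0, 74.7, 25.3]
ee_rot: [-3.106, -0.0, -3.123]
ft_force: [-0.1, 0.3, -0.3]
gripper_width: 19.9
grip_force: 29.3
```

>>> apply_moves(steps=[[0, 0, 0, 0], [0, 0, 0, 0], [0, 0, 0, 0], [0, 0, 0.4, 0], [0, 0, 0.8, 0]], fingers=0)

```text
t: 51.6
eef_pos: [498.5, 74.4, 60.8]
ee_rot: [-3.106, -0.004, -3.123]
ft_force: [0.5, 0.5, -0.8]
gripper_width: 42.7
grip_force: 0.0
```

>>> apply_moves(steps=[[0, 0, 0.8, 0], [0, 0, 0.8, 0], [0, 0, 0.5, 0], [0, 0, 0, 0], [0, 0, 0, 0]])

```text
t: 52.1
eef_pos: [500.4, 74.7, 124.9]
ee_rot: [-3.107, 0.001, -3.123]
ft_force: [0.2, 0.1, -0.3]
gripper_width: 42.7
grip_force: 0.0
```

```bash
python3 look.py w15; python3 tilt.py w15
```

```text
52.1 [500.40007641  74.72552855 124.88146551] 42.674385241063796
amber [(0.75, [528.0, 28.0, 52.0], [231.0, 240.0]), (0.64, [496.0, 67.0, 54.0], [276.0, 207.0]), (0.48, [552.0, 87.0, 105.0], [298.0, 300.0])] 
spent []
brown px 462 bright px 1462 blue 0
cap 280 [280.6 215.8] [497.   71.6  69. ]
body 312 [282.5 203.3] [493.1  72.2  45. ]
```

Loaded. Next stroke, to look for a second counted vial.

>>> apply_moves(steps=[[0.42, 0.78, 0, 0], [0.42, 0.78, 0, 0], [0.42, 0.78, 0, 0], [0.42, 0.77, 0, 0], [0, 0, 0, 0]], newtons=25)

```text
t: 52.75
eef_pos: [551.4, 170.5, 122.9]
ee_rot: [-3.107, -0.0, -3.12]
ft_force: [-0.0, 0.1, -0.4]
gripper_width: 42.7
grip_force: 0.0
```

>>> apply_moves(steps=[[0, 0, -0.45, 0], [0, 0, -0.45, 0], [0, 0, -0.43, 0], [0, 0, 0, 0]])

```text
t: 53.15
eef_pos: [548.3, 166.8, 81.7]
ee_rot: [-3.105, -0.005, -3.123]
ft_force: [-1.0, -0.8, -0.9]
gripper_width: 42.7
grip_force: 0.0
```

>>> apply_moves(steps=[[0, 0, 0, 0], [0, 0, 0, 0], [0, 0, 0, 0], [0, 0, 0, 0]], fingers=-1)

```text
t: 53.55
eef_pos: [550.9, 167.8, 84.9]
ee_rot: [-3.106, 0.001, -3.123]
ft_force: [0.9, -1.1, -1.0]
gripper_width: 19.0
grip_force: 26.0
```

>>> apply_moves(steps=[[0.47, 0.01, 0, 0], [0.49, -0.07, 0, 0], [0.47, -0.14, 0, 0], [0.45, -0.21, 0, 0], [0.41, -0.28, 0, 0]])

```text
t: 54.05
eef_pos: [619.2, 147.2, 84.9]
ee_rot: [-3.106, -0.001, -3.122]
ft_force: [-2.9, -1.4, 1.0]
gripper_width: 19.1
grip_force: 26.4
```

>>> apply_moves(steps=[[0.36, -0.34, 0, 0], [0.3, -0.4, 0, 0], [0.2, -0.36, 0, 0], [0.16, -0.38, 0, 0], [0, 0, 0, 0]])

```text
t: 54.55
eef_pos: [648.9, 105.9, 84.8]
ee_rot: [-3.115, -0.002, -3.122]
ft_force: [-5.2, 7.6, 2.6]
gripper_width: 19.2
grip_force: 26.2
```

>>> apply_moves(steps=[[-0.24, 0.56, 0, 0], [-0.27, 0.41, 0, 0], [-0.34, 0.37, 0, 0], [-0.39, 0.31, 0, 0], [-0.43, 0.24, 0, 0]])

```text
t: 55.05
eef_pos: [599.6, 159.5, 84.9]
ee_rot: [-3.104, 0.002, -3.123]
ft_force: [0.2, -6.3, 2.5]
gripper_width: 19.0
grip_force: 26.6
```

>>> apply_moves(steps=[[-0.46, 0.17, 0, 0], [-0.49, 0.1, 0, 0], [-0.44, 0.02, 0, 0], [-0.38, -0.03, 0, 0], [0, 0, 0, 0]])

```text
t: 55.55
eef_pos: [550.6, 167.7, 85.1]
ee_rot: [-3.105, 0.011, -3.123]
ft_force: [10.8, -2.9, -5.8]
gripper_width: 18.9
grip_force: 26.1
```

>>> apply_moves(steps=[[0, 0, 0, 0]])

```text
t: 55.65
eef_pos: [550.5, 167.7, 85.1]
ee_rot: [-3.106, 0.01, -3.123]
ft_force: [10.6, -3.1, -4.8]
gripper_width: 19.1
grip_force: 26.1
```

>>> apply_moves(steps=[[0, 0, 0, 0], [0, 0, 0, 0], [0, 0, 0.5, 0], [0, 0, 0.9, 0]], fingers=0)

```text
t: 56.05
eef_pos: [544.0, 167.4, 124.5]
ee_rot: [-3.105, -0.006, -3.122]
ft_force: [0.7, -0.1, -0.1]
gripper_width: 43.0
grip_force: 0.0
```

>>> apply_moves(steps=[[-0.36, -0.78, 0, 0], [-0.36, -0.78, 0, 0], [-0.36, -0.78, 0, 0], [-0.36, -0.78, 0, 0], [0, 0, 0, 0]])

```text
t: 56.55
eef_pos: [501.2, 72.1, 126.5]
ee_rot: [-3.106, -0.002, -3.125]
ft_force: [0.4, -0.0, 0.5]
gripper_width: 42.6
grip_force: 0.0
```

```bash
python3 look.py w16; python3 tilt.py w16; python3 -c "
import cv2,numpy as np
a=cv2.imread('pics/w16c.png').astype(int);b=cv2.imread('pics/w13c.png').astype(int);d=np.abs(a-b)[130:330,200:430].mean();print('diff to empty',d)"
```

```text
56.55 [501.23750727  72.13004858 126.45335043] 42.630159021710675
amber [(0.75, [525.0, 28.0, 45.0], [236.0, 233.0])] 
spent []
brown px 138 bright px 1445 blue 0
diff to empty 0.8346159420289855
```

Empty again. Fifth pocket.

>>> apply_moves(steps=[[0.42, 0.81, 0, 0], [0.41, 0.81, 0, 0], [0.41, 0.81, 0, 0], [0.41, 0.81, 0, 0], [0, 0, 0, 0]], newtons=25)

```text
t: 57.2
eef_pos: [554.5, 175.3, 126.0]
ee_rot: [-3.108, 0.002, -3.118]
ft_force: [-0.1, 0.0, 0.1]
gripper_width: 42.6
grip_force: 0.0
```

>>> apply_moves(steps=[[0, 0, -0.45, 0], [0, 0, -0.45, 0], [0, 0, -0.45, 0], [0, 0, 0, 0]])

```text
t: 57.6
eef_pos: [551.1, 170.9, 83.7]
ee_rot: [-3.105, -0.004, -3.122]
ft_force: [-0.3, 1.1, -0.2]
gripper_width: 43.0
grip_force: 0.0
```

>>> apply_moves(steps=[[0, 0, 0, 0], [0, 0, 0, 0], [0, 0, 0, 0], [0, 0, 0, 0]], fingers=-1)

```text
t: 58.0
eef_pos: [553.4, 167.9, 86.7]
ee_rot: [-3.101, 0.001, -3.125]
ft_force: [0.6, -8.2, -0.7]
gripper_width: 19.2
grip_force: 26.1
```

>>> apply_moves(steps=[[0.47, 0.01, 0, 0], [0.49, -0.07, 0, 0], [0.47, -0.14, 0, 0], [0.45, -0.21, 0, 0], [0.41, -0.28, 0, 0]])

```text
t: 58.5
eef_pos: [620.5, 148.0, 86.7]
ee_rot: [-3.103, -0.003, -3.124]
ft_force: [-6.2, -6.2, 2.7]
gripper_width: 18.8
grip_force: 26.2
```

>>> apply_moves(steps=[[0.36, -0.34, 0, 0], [0.3, -0.4, 0, 0], [0.2, -0.36, 0, 0], [0.16, -0.38, 0, 0], [0, 0, 0, 0]])

```text
t: 59.0
eef_pos: [651.0, 106.2, 86.7]
ee_rot: [-3.11, -0.003, -3.123]
ft_force: [-5.5, 0.5, 3.3]
gripper_width: 19.0
grip_force: 26.1
```

>>> apply_moves(steps=[[-0.24, 0.56, 0, 0], [-0.27, 0.41, 0, 0], [-0.34, 0.37, 0, 0], [-0.39, 0.31, 0, 0], [-0.43, 0.24, 0, 0]])

```text
t: 59.5
eef_pos: [601.8, 159.6, 86.7]
ee_rot: [-3.1, 0.001, -3.125]
ft_force: [-1.7, -10.9, 1.2]
gripper_width: 19.0
grip_force: 26.5
```

>>> apply_moves(steps=[[-0.46, 0.17, 0, 0], [-0.49, 0.1, 0, 0], [-0.44, 0.02, 0, 0], [-0.38, -0.03, 0, 0], [0, 0, 0, 0]])

```text
t: 60.0
eef_pos: [552.7, 167.9, 86.9]
ee_rot: [-3.102, 0.009, -3.125]
ft_force: [8.4, -6.9, -4.9]
gripper_width: 19.0
grip_force: 26.0
```

>>> apply_moves(steps=[[0, 0, 0, 0]])

```text
t: 60.1
eef_pos: [552.8, 167.9, 86.9]
ee_rot: [-3.102, 0.008, -3.125]
ft_force: [6.5, -6.7, -4.8]
gripper_width: 18.9
grip_force: 26.0
```

>>> apply_moves(steps=[[0, 0, 0, 0], [0, 0, 0, 0], [0, 0, 0.5, 0], [0, 0, 0.9, 0]], fingers=0)

```text
t: 60.5
eef_pos: [547.5, 170.4, 126.8]
ee_rot: [-3.106, -0.004, -3.122]
ft_force: [1.1, 0.7, 0.8]
gripper_width: 42.4
grip_force: 0.0
```

>>> apply_moves(steps=[[-0.36, -0.78, 0, 0], [-0.36, -0.78, 0, 0], [-0.36, -0.78, 0, 0], [-0.36, -0.78, 0, 0], [0, 0, 0, 0]])

```text
t: 61.0
eef_pos: [504.7, 75.0, 128.7]
ee_rot: [-3.106, 0.0, -3.125]
ft_force: [1.4, 0.7, -0.5]
gripper_width: 42.5
grip_force: 0.0
```

```bash
python3 look.py w17; python3 tilt.py w17; python3 -c "
import cv2,numpy as np
a=cv2.imread('pics/w17c.png').astype(int);b=cv2.imread('pics/w13c.png').astype(int);d=np.abs(a-b)[130:330,200:430].mean();print('diff to empty',d)"
```

```text
61.0 [504.70606627  75.04635467 128.68278129] 42.536411517201344
amber [] 
spent []
brown px 0 bright px 1403 blue 0
diff to empty 1.3393768115942029
```

Empty too. Sixth pocket.

>>> apply_moves(steps=[[0.38, 0.76, 0, 0], [0.38, 0.76, 0, 0], [0.38, 0.76, 0, 0], [0.38, 0.76, 0, 0], [0, 0, 0, 0]], newtons=25)

```text
t: 61.65
eef_pos: [553.2, 172.1, 127.7]
ee_rot: [-3.108, 0.002, -3.118]
ft_force: [-0.4, -0.7, -0.0]
gripper_width: 42.6
grip_force: 0.0
```

>>> apply_moves(steps=[[0, 0, -0.45, 0], [0, 0, -0.45, 0], [0, 0, -0.5, 0], [0, 0, 0, 0]])

```text
t: 62.05
eef_pos: [549.7, 167.9, 83.7]
ee_rot: [-3.105, -0.004, -3.122]
ft_force: [-1.1, -0.6, 1.0]
gripper_width: 42.7
grip_force: 0.0
```

>>> apply_moves(steps=[[0, 0, 0, 0], [0, 0, 0, 0], [0, 0, 0, 0], [0, 0, 0, 0]], fingers=-1)

```text
t: 62.45
eef_pos: [552.1, 167.9, 86.9]
ee_rot: [-3.106, 0.002, -3.123]
ft_force: [-1.5, -0.9, 0.8]
gripper_width: 18.8
grip_force: 26.3
```

>>> apply_moves(steps=[[0.47, 0.01, 0, 0], [0.49, -0.07, 0, 0], [0.47, -0.14, 0, 0], [0.45, -0.21, 0, 0], [0.41, -0.28, 0, 0]])

```text
t: 62.95
eef_pos: [620.4, 147.4, 86.8]
ee_rot: [-3.107, 0.0, -3.122]
ft_force: [-2.8, -2.2, 3.9]
gripper_width: 19.1
grip_force: 26.4
```

>>> apply_moves(steps=[[0.36, -0.34, 0, 0], [0.3, -0.4, 0, 0], [0.2, -0.36, 0, 0], [0.16, -0.38, 0, 0], [0, 0, 0, 0]])

```text
t: 63.45
eef_pos: [650.1, 106.1, 86.7]
ee_rot: [-3.115, -0.001, -3.122]
ft_force: [-4.8, 9.7, 5.0]
gripper_width: 18.9
grip_force: 26.5
```

>>> apply_moves(steps=[[-0.24, 0.56, 0, 0], [-0.27, 0.41, 0, 0], [-0.34, 0.37, 0, 0], [-0.39, 0.31, 0, 0], [-0.43, 0.24, 0, 0]])

```text
t: 63.95
eef_pos: [601.5, 159.3, 86.7]
ee_rot: [-3.105, 0.004, -3.123]
ft_force: [0.8, -2.6, 4.5]
gripper_width: 19.1
grip_force: 26.7
```

>>> apply_moves(steps=[[-0.46, 0.17, 0, 0], [-0.49, 0.1, 0, 0], [-0.44, 0.02, 0, 0], [-0.4, -0.03, 0, 0], [0, 0, 0, 0]])

```text
t: 64.45
eef_pos: [551.7, 167.8, 87.0]
ee_rot: [-3.107, 0.012, -3.123]
ft_force: [10.9, -0.7, -3.7]
gripper_width: 19.1
grip_force: 26.2
```

>>> apply_moves(steps=[[0, 0, 0, 0]])

```text
t: 64.55
eef_pos: [551.8, 167.8, 87.0]
ee_rot: [-3.107, 0.011, -3.123]
ft_force: [9.7, -0.6, -2.5]
gripper_width: 18.8
grip_force: 26.2
```

>>> apply_moves(steps=[[0, 0, 0, 0], [0, 0, 0, 0], [0, 0, 0.5, 0], [0, 0, 0.9, 0]], fingers=0)

```text
t: 64.95
eef_pos: [544.1, 166.8, 125.5]
ee_rot: [-3.104, -0.007, -3.122]
ft_force: [0.4, 0.2, -0.1]
gripper_width: 42.6
grip_force: 0.0
```

>>> apply_moves(steps=[[-0.36, -0.78, 0, 0], [-0.36, -0.78, 0, 0], [-0.36, -0.78, 0, 0], [-0.36, -0.78, 0, 0], [0, 0, 0, 0]])

```text
t: 65.45
eef_pos: [501.2, 71.6, 127.5]
ee_rot: [-3.105, -0.003, -3.125]
ft_force: [-0.2, 0.8, 0.2]
gripper_width: 42.6
grip_force: 0.0
```

```bash
python3 look.py w18; python3 tilt.py w18; python3 -c "
import cv2,numpy as np
a=cv2.imread('pics/w18c.png').astype(int);b=cv2.imread('pics/w13c.png').astype(int);d=np.abs(a-b)[130:330,200:430].mean();print('diff to empty',d)
from h import *
K=cal('wrist');print(find('wrist','discard_box',3,K))"
```

```text
65.45 [501.23083362  71.6475459  127.47288207] 42.55487706648513
amber [(0.77, [519.0, 120.0, 55.0], [340.0, 233.0])] 
spent []
brown px 125 bright px 1442 blue 0
diff to empty 0.9679057971014493
[(0.78, [455.0, 307.0, 11.0], [538.0, 155.0])]
```

All six pockets have been visited and only one counted vial was there. The first amber vial leaned, so one more stroke brings it under the hatch for a check.

>>> apply_moves(steps=[[0.41, 0.79, 0, 0], [0.41, 0.79, 0, 0], [0.41, 0.79, 0, 0], [0.41, 0.79, 0, 0], [0, 0, 0, 0]], newtons=25)

```text
t: 66.15
eef_pos: [554.4, 172.6, 127.3]
ee_rot: [-3.108, 0.001, -3.118]
ft_force: [-0.5, 0.2, -0.1]
gripper_width: 42.6
grip_force: 0.0
```

>>> apply_moves(steps=[[0, 0, -0.45, 0], [0, 0, -0.45, 0], [0, 0, -0.47, 0], [0, 0, 0, 0]])

```text
t: 66.55
eef_pos: [551.0, 168.3, 84.5]
ee_rot: [-3.105, -0.005, -3.122]
ft_force: [-0.4, -0.8, 0.4]
gripper_width: 42.4
grip_force: 0.0
```

>>> apply_moves(steps=[[0, 0, 0, 0], [0, 0, 0, 0], [0, 0, 0, 0], [0, 0, 0, 0]], fingers=-1)

```text
t: 66.95
eef_pos: [553.4, 168.0, 87.6]
ee_rot: [-3.106, 0.001, -3.123]
ft_force: [-0.2, -3.8, 1.1]
gripper_width: 18.7
grip_force: 26.3
```

>>> apply_moves(steps=[[0.47, 0.01, 0, 0], [0.49, -0.07, 0, 0], [0.47, -0.14, 0, 0], [0.45, -0.21, 0, 0], [0.41, -0.28, 0, 0]])

```text
t: 67.45
eef_pos: [621.4, 147.7, 87.6]
ee_rot: [-3.106, -0.001, -3.122]
ft_force: [-3.8, -2.1, 3.7]
gripper_width: 18.6
grip_force: 26.4
```

>>> apply_moves(steps=[[0.36, -0.34, 0, 0], [0.3, -0.4, 0, 0], [0.2, -0.36, 0, 0], [0.16, -0.38, 0, 0], [0, 0, 0, 0]])

```text
t: 67.95
eef_pos: [651.4, 106.2, 87.5]
ee_rot: [-3.115, -0.002, -3.122]
ft_force: [-6.6, 6.3, 5.7]
gripper_width: 18.9
grip_force: 26.5
```

>>> apply_moves(steps=[[-0.24, 0.56, 0, 0], [-0.27, 0.41, 0, 0], [-0.34, 0.37, 0, 0], [-0.39, 0.31, 0, 0], [-0.43, 0.24, 0, 0]])

```text
t: 68.45
eef_pos: [603.2, 159.2, 87.5]
ee_rot: [-3.104, 0.004, -3.123]
ft_force: [-0.2, -7.1, 4.8]
gripper_width: 19.1
grip_force: 26.7
```

>>> apply_moves(steps=[[-0.46, 0.17, 0, 0], [-0.49, 0.1, 0, 0], [-0.44, 0.02, 0, 0], [-0.4, -0.03, 0, 0], [0, 0, 0, 0]])

```text
t: 68.95
eef_pos: [553.1, 167.9, 87.8]
ee_rot: [-3.106, 0.011, -3.123]
ft_force: [8.2, -3.3, -3.6]
gripper_width: 19.0
grip_force: 26.2
```

>>> apply_moves(steps=[[0, 0, 0, 0]])

```text
t: 69.05
eef_pos: [553.1, 167.9, 87.8]
ee_rot: [-3.106, 0.01, -3.123]
ft_force: [8.0, -3.1, -3.0]
gripper_width: 18.9
grip_force: 26.2
```

>>> apply_moves(steps=[[0, 0, 0, 0], [0, 0, 0, 0], [0, 0, 0.5, 0], [0, 0, 0.9, 0]], fingers=0)

```text
t: 69.45
eef_pos: [546.4, 167.8, 126.8]
ee_rot: [-3.105, -0.005, -3.122]
ft_force: [0.6, 0.8, -0.2]
gripper_width: 42.6
grip_force: 0.0
```

>>> apply_moves(steps=[[-0.36, -0.76, 0, 0], [-0.36, -0.76, 0, 0], [-0.36, -0.76, 0, 0], [-0.36, -0.76, 0, 0], [0, 0, 0, 0]])

```text
t: 69.95
eef_pos: [503.6, 75.0, 128.8]
ee_rot: [-3.106, -0.001, -3.125]
ft_force: [0.0, 1.0, -1.1]
gripper_width: 42.7
grip_force: 0.0
```

```bash
python3 look.py w19; python3 tilt.py w19; echo w9; python3 tilt.py w9; python3 -c "
import cv2,numpy as np
from h import *
b=cv2.imread('pics/w19.png');o=np.vstack([cv2.resize(b[170:260,220:380],(800,450),interpolation=cv2.INTER_CUBIC),np.zeros((150,800,3),np.uint8)])
o[450:600,:200]=cv2.resize(b[110:220,430:560],(200,150));cv2.imwrite('pics/w19v.png',o)"
```

```text
69.95 [503.56704727  74.97360797 128.77022022] 42.711823925986025
amber [(0.91, [495.0, 72.0, 61.0], [281.0, 204.0]), (0.72, [524.0, 119.0, 52.0], [335.0, 234.0])] 
spent []
brown px 386 bright px 1444 blue 21
cap 276 [279.1 208.8] [499.6  73.   69. ]
body 282 [280.7 197.3] [495.9  73.3  45. ]
w9
cap 281 [286.7 213.9] [503.7  79.3  69. ]
body 331 [280.4 202.4] [500.6  73.1  45. ]
```

View pics/w19v.png

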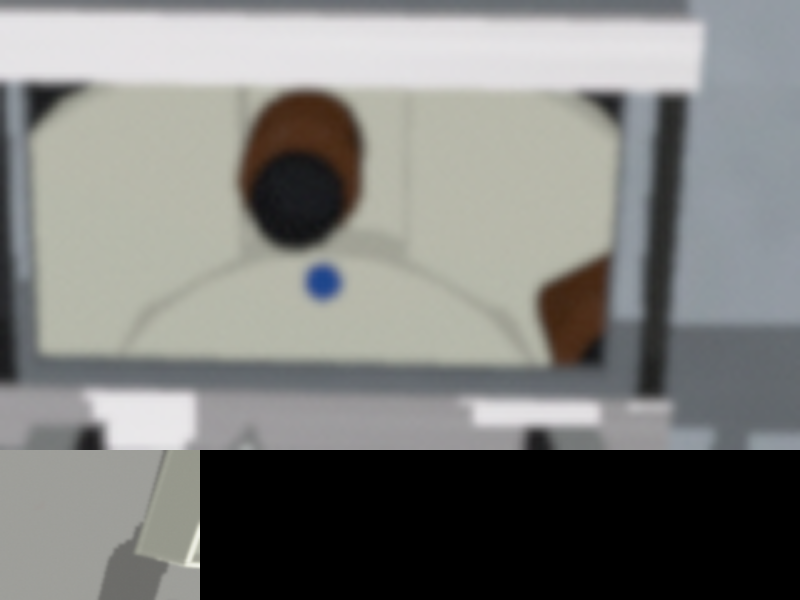

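The first vial now stands upright. Next: shut the cover.

>>> apply_moves(steps=[[-0.02, -0.83, 0, 0], [-0.02, -0.83, 0, 0], [-0.02, -0.83, 0, 0], [0, -0.83, 0, 0], [0, 0, 0, 0]])

```text
t: 70.6
eef_pos: [504.2, -24.1, 128.8]
ee_rot: [-3.106, 0.001, -3.125]
ft_force: [1.0, 0.3, 0.4]
gripper_width: 42.8
grip_force: 0.0
```

>>> apply_moves(steps=[[0, 0, 0, 0], [0, 0, -0.8, 0], [0, 0, -0.8, 0], [0, 0, -0.6, 0], [0, 0, 0, 0]])

```text
t: 71.1
eef_pos: [501.4, -21.2, 60.3]
ee_rot: [-3.107, -0.005, -3.12]
ft_force: [-0.1, 0.8, -0.9]
gripper_width: 42.4
grip_force: 0.0
```

>>> apply_moves(steps=[[0, 0, 0, 0], [0, 0, 0, 0], [0, 0, 0, 0], [0, 0, 0, 0], [0, 0, 0, 0]], fingers=-1, newtons=30)

```text
t: 71.6
eef_pos: [504.7, -22.5, 64.2]
ee_rot: [-3.107, 0.003, -3.123]
ft_force: [-0.1, 2.0, 6.5]
gripper_width: 11.3
grip_force: 32.0
```

>>> apply_moves(steps=[[-0.01, 0.6, 0, 0], [-0.01, 0.8, 0, 0], [-0.01, 0.8, 0, 0], [-0.01, 0.7, 0, 0], [0, 0.2, 0, 0]])

```text
t: 72.1
eef_pos: [504.0, 71.4, 64.2]
ee_rot: [-3.106, 0.004, -3.121]
ft_force: [1.1, -2.2, 5.7]
gripper_width: 11.2
grip_force: 32.2
```

>>> apply_moves(steps=[[0, 0.1, 0, 0], [0, 0.1, 0, 0], [0, 0.1, 0, 0], [0, 0, 0, 0]])

```text
t: 72.5
eef_pos: [504.0, 72.8, 64.2]
ee_rot: [-3.094, 0.004, -3.126]
ft_force: [2.3, -15.0, 6.6]
gripper_width: 11.1
grip_force: 32.7
```

>>> apply_moves(steps=[[0, -0.12, 0, 0], [0, 0, 0, 0]])

```text
t: 72.7
eef_pos: [504.0, 72.9, 64.2]
ee_rot: [-3.103, 0.004, -3.125]
ft_force: [1.6, -5.5, 7.0]
gripper_width: 11.1
grip_force: 32.1
```

>>> apply_moves(steps=[[0, 0, 0, 0], [0, 0, 0, 0], [0, 0, 0.6, 0], [0, 0, 0.9, 0], [0, 0, 0.9, 0]], fingers=0)

```text
t: 73.2
eef_pos: [501.0, 75.6, 134.6]
ee_rot: [-3.106, -0.003, -3.122]
ft_force: [0.3, 0.5, -0.6]
gripper_width: 43.1
grip_force: 0.0
```

>>> apply_moves(steps=[[-0.4, -0.9, 0.5, 0], [-0.4, -0.9, 0.5, 0], [-0.4, -0.9, 0, 0], [-0.4, -0.9, 0, 0], [-0.4, -0.9, 0, 0]])

```text
t: 73.7
eef_pos: [441.2, -60.1, 164.6]
ee_rot: [-3.107, -0.001, -3.122]
ft_force: [0.5, -0.8, -0.5]
gripper_width: 42.6
grip_force: 0.0
```

>>> apply_moves(steps=[[-0.4, -0.9, 0, 0], [-0.4, -0.9, 0, 0], [-0.4, -0.9, 0, 0], [-0.4, -0.9, 0, 0], [0, 0, 0, 0]])

```text
t: 74.2
eef_pos: [392.5, -169.3, 164.4]
ee_rot: [-3.106, -0.001, -3.127]
ft_force: [0.7, 0.1, -0.5]
gripper_width: 42.5
grip_force: 0.0
```

```bash
python3 - <<'E'
from h import *
print(arm.sense()["eef_pos"],arm.sense()["t"])
t=arm.read_camera("top");cv2.imwrite("pics/t20.png",t);K=cal("top")
for n in ["spent_a","discard_box","lever_knob","cover_grip"]:print(n,find("top",n,3,K))
h=cv2.cvtColor(t,cv2.COLOR_BGR2HSV)
m=((h[...,0]>=5)&(h[...,0]<=16)&(h[...,1]>180)&(h[...,2]>150)).astype(np.uint8)
n,l,s,c=cv2.connectedComponentsWithStats(m)
for i in range(1,n):
    if s[i,4]>15:print("orange",s[i],ray(K,*c[i],104.5).round(1))
m=((h[...,0]<6)|(h[...,0]>174))&(h[...,1]>150)&(h[...,2]>80);n,l,s,c=cv2.connectedComponentsWithStats(m.astype(np.uint8))
for i in range(1,n):
    if s[i,4]>20 and c[i][0]<300:print("red",s[i],ray(K,*c[i],136).round(1))
o=np.zeros((600,800,3),np.uint8);o[:400]=cv2.resize(t[160:260,130:330],(800,400),interpolation=cv2.INTER_CUBIC)
o[400:600,:400]=cv2.resize(t[225:300,120:270],(400,200),interpolation=cv2.INTER_CUBIC)
sd=arm.read_camera("side");o[400:600,400:]=cv2.resize(sd[160:220,190:310],(400,200),interpolation=cv2.INTER_CUBIC);cv2.imwrite("pics/t20c.png",o)
# box outline: bright blob
K=cal("side");print(find("side","spent_a",3,K),find("side","discard_box",3,K))
E
```

```text
[ 392.48816751 -169.2527776   164.43604543] 74.2
spent_a [(0.63, [423.0, 367.0, 30.0], [139.0, 265.0]), (0.34, [500.0, 68.0, 83.0], [258.0, 235.0])]
discard_box [(0.66, [562.0, 68.0, 97.0], [258.0, 209.0]), (0.64, [435.0, 352.0, 6.0], [148.0, 260.0])]
lever_knob [(0.95, [554.0, 114.0, 104.0], [238.0, 211.0])]
cover_grip [(0.56, [499.0, 71.0, 80.0], [257.0, 236.0])]
red [210 207   9   8  59] [551.9 166.4 136. ]
red [ 65 251   7   6  38] [448.7 494.2 136. ]
red [  7 261   8   7  39] [423.9 623.9 136. ]
[(0.69, [553.0, -35.0, 80.0], [288.0, 225.0]), (0.34, [547.0, 63.0, 101.0], [277.0, 199.0])] [(0.79, [396.0, 309.0, 28.0], [211.0, 190.0])]
```

```bash
python3 - <<'E'
from h import *
t=cv2.imread("pics/t20.png");K=cal("top");g=t[225:300,115:200].astype(int)
print("sat-ish/brightness map"); b=g.min(2)
for r in range(0,75,3): print(''.join(' .:-=+*#%@'[min(9,int(b[r:r+3,c:c+2].mean()//26))] for c in range(0,84,2)))
m=((g.min(2)>150)).astype(np.uint8)
m=cv2.morphologyEx(m,cv2.MORPH_CLOSE,np.ones((3,3)));n,l,s,c=cv2.connectedComponentsWithStats(m);i=1+s[1:,4].argmax();print(s[i])
r=cv2.minAreaRect(np.argwhere(l==i)[:,::-1].astype(np.float32));P=cv2.boxPoints(r)+[115,225]
W=np.array([ray(K,*p,40)[:2] for p in P]);print(W.round(0),"centre",W.mean(0))
# handle
q=t[222:250,235:290].astype(int);o=(q[...,2]-q[...,0]>60);y,x=np.nonzero(o);print("stripe",len(x),x.mean()+235,y.mean()+222,ray(K,x.mean()+235,y.mean()+222,104.5))
E
```

```text
sat-ish/brightness map
+++++=--============--=-::::::-===========
+++++=--===============:::::::-===========
+++++=--===============:::::::-===========
+++++=--==============-:::::::============
+++++=-===++++++++++++===--:::============
+++++=-+--==============+--::-============
++++==-+--==============+--:==============
++++==-=-===============+---==============
++++====-===============+--===============
++++==+--===============+--===============
++++==+--=+++++++=====+=+--===============
++++===--+**************=--===============
++++==+=+******+********---===============
++++==+=****+===+******#---===============
++++=-+==+++=====+******---===============
++++===-=**+======******---===============
+++==+--=*+======+*****+--================
=====+--========*******+--=============+==
=====+--++===+*********+--============#***
=====+==**+++**********=--============*+**
============+=+++++++**=--================
==-=====:::::::::::::::::-=====---====-:::
=======-:::::::::::::::::-=====+:-====-:::
=======-:::::::::::::::::=====**-=====-:--
=======-:::::::::::::::::====**--======-==
[ 11  24  38  39 642]
[[373. 393.]
 [467. 391.]
 [463. 304.]
 [369. 307.]] centre [417.97358442 348.45576465]
stripe 36 254.61111111111111 234.05555555555554 [501.65804439  74.39766129 104.5       ]
```

The box, knocked aside, now sits near (435,352) with the counted vial inside it. The cover is at its shut stop and the lever is forward. Handing in.

```bash
python3 -c "
from workcell import arm
print(arm.finish_job())"
```

```text
the job is handed in; nothing more can be done
None
```

I handed the job in; the interface returned no verdict. By the last images and force readings, the ratchet is proven, the one counted vial is in the white box, all three amber vials are upright in their own pockets, the cover is shut and the lever is at its forward stop.

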